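# Fit the retaining ring that holds the roller sleeve

## Robot

A 6-joint arm with a two-finger parallel gripper is mounted at the origin on the work surface. World frame = base frame: x ahead of the robot, y to its left, z up, the work surface at z = 0. Lengths are in m, angles in degrees, forces in N, time in s.
With the tool pointing down it reaches from about 0.4 to 0.825 m from the base axis. Payload 7 kg.
Tool frame: the origin (TCP) lies on the front face of the gripper's body, between the roots of the fingers; the fingertips stand 66 mm ahead of it and the grasp point (between the pads) lies 47 mm ahead of it (ctrl.grasp_offset is the z of the grasp point in the tool frame, in m); z points along the fingers, y is the direction in which the jaws open and shut (so a half turn about z gives the same grasp; the last joint's range is limited). The gripper opens to 88 mm and grips with 3 to 60 N. Pads are 19 mm wide; open, the fingers measure 130 mm over their backs; the gripper's body (78 mm by 193 mm) begins 47 mm behind the grasp point.
Start: joints at [-51.618, 20.546, 0.682, 0, -70.136, -16.507], TCP at [0.251, -0.626, 0.292] pointing down, gripper open.
Joint ranges: [-176.03, 176.03], [-82.01, 121.73], [-58.28, 71.71], [-173.87, 95.51], [-174.79, -0.11], [-173.66, 173.66]. Speed limits (degrees/s): [136.94, 136.94, 172.46, 180, 180, 180].

## Interface

Orientations are given as [roll, pitch, yaw] about the fixed x, y, z axes, in that order (R = Rz(yaw) Ry(pitch) Rx(roll)).
In Python, from plant import ctrl gives the robot as it stands.
- The arm moves only by the shell command python3 -m creep 'ROWS'. ROWS is JSON, a list of rows, each a list of 7 numbers: the turn, a rotation vector about the tool's x, y, z in rad, then the shift along the tool's x, y, z in m, then the opening, from 0 (shut) to 1 (fully open). In form: [[wx, wy, wz, dx, dy, dz, grip], ...]. A call has 1 to 12 rows; each row is the pose to reach, as a shift and turn from the pose commanded when the call began, along the tool's axes at that moment; what a row does not reach only later rows make up. A row lasts 1/12 s, in which the tool goes at most 41.7 mm and 7.16 degrees, less where a joint would pass 70% of its speed; a pose out of reach is approached as far as the arm can. A call with a gripper value outside its range is refused whole. The fingers move at their own pace and stop on an object; the grip force is fixed at half the most. Time passes only in rows, so rows that repeat a pose let the fingers close. It gives the time, the measured TCP pose, the force and the opening at its end, in the units of the state.
- ctrl.get_obs(): the state, without advancing time (a new reading comes with each control period).
- ctrl.snapshot(name): name is "side" or "top" or "wrist"; returns the picture (480x640x3 uint8, blue, green, red); there is no depth.
- ctrl.camera_model(name): a dict with "K" (3x3 intrinsics, pixels), "rvec" (rotation vector, rad) and "tvec" (3), from world to camera coordinates, as OpenCV has them. Camera axes: x right, y down, z forward; pixel columns grow to the right and rows downward; lengths in m; the calibration is good to about 2 mm. A picture is of the moment at which its call begins: read the wrist's pose just before it. camera_model takes no time and is no camera call; for the wrist camera it gives the pose at the moment of the call.
- ctrl.close_job(): hands the job in, once; it reports no verdict.
The state is a dict: "clock": time; "joint_pos": joint angles; "qvel": joint speeds; "tau": joint torques, N m; "tool_pos": TCP position; "orientation": TCP orientation; "force": force on the tool from outside, world axes, zero at the start; "moment": the same for the moment, N m; "opening": finger opening in m.
Only numpy, scipy, OpenCV 4.12 (cv2) and the standard library are available. Lean on these libraries where they do the work, as an engineer would, in place of code of your own. Each camera call takes 0.05 s, during which the arm holds its last target.

## Task

Take the circlip pliers out of their wooden block and use them to spread the large retaining ring, without overstretching it, and lower it over the shaft of the demonstration roller. Press the sprung amber sleeve down gently with the ring until the ring is level with the shaft's groove, let the ring close fully into the groove, and stand the pliers upright back in their block. Handle the ring only with the pliers, never force the roller, and leave the other things alone.

Things in the scene. Friction and masses are not known exactly. Their poses are not given: they have to be found in the camera images.
- pliers_grip (a point): Circlip pliers, green handles, 150 mm long, 120 g, tips down in their block. Point midway between the handles at the gripping height. z up along the pliers, y across the handles (squeeze along y), x across their thickness. Handles: 18 mm wide (x), from 38 mm below to 34 mm above this point, 66 mm over their outsides here when free, bulging outward most at this height.
- pliers: The pliers' pivot, 52 mm below pliers_grip, in the middle of a dark joint block 36 x 26 x 14 mm (x, y, z) whose flat underside rests on the wooden block's rim. Same axes as pliers_grip. Every 1 mm by which the handles' outside width is squeezed moves each tip 0.5 mm outward (external pliers: squeezing spreads the tips).
- pliers_l (a joint): Handle angle of each half, rad: 0 free, grows as the handles are squeezed, at most 0.42. The handles spring apart with 6 N at first, 20 N with the ring spread. Squeezed to 63 mm outside width (0.03 rad) the pliers are held firmly and the pins fit the closed ring's eyes; about 31 mm (0.32 rad) spreads the ring to 0.24 rad.
- pliers_tips (a point): Midway between the two tip pins, at their lower ends, 110.3 mm below pliers_grip. The pins are 4 mm thick with round ends, 6.3 mm long below flat-bottomed noses (14 mm along x, 8 mm along y) and, when free, 10.5 mm either side of this point along y. Axes as pliers_grip.
- ring: Dark grey retaining ring lying on the white board, 7 mm thick, 36 g, bore 41 mm, outside 56 to 59 mm. Origin: middle of the bore, on the underside. z up, x points from the gap to the stiff back. Beside the gap two eyes at x = -30 mm, y = +-12 mm: through holes 9 mm (x) by 8 mm (y) for the pliers' pins. The two arms hinge near the back and spring shut.
- ring_eyes (a point): On the ring's top face midway between the eyes, 30 mm from the bore's middle towards the gap; axes as ring. Pins in the eyes, the noses rest on the top face and the pins end just short of the underside. Spread with some 7 N at each eye, the ring stays on the pins when lifted. Closed in the groove it may lie up to 6 mm off the axis towards its back: that is fine.
- ring_arm_l (a joint): Spread of the ring's left (+y) arm, rad: 0 closed. 1 mm of eye movement is 0.02 rad. At 0.15 the ring just passes the shaft; at 0.22 to 0.28 it has 1.3 to 2.3 mm to spare all round, and the middle of its opening is then 4.8 mm from the ring's origin towards the gap. It must not pass 0.42. Caught on the full shaft it reads 0.1 to 0.2.
- ring_arm_r (a joint): The same for the right (-y) arm; both arms move alike. In the groove both arms close to under 0.05 rad.
- stand: Demonstration roller: wooden foot 120 x 120 x 24 mm, origin under its centre, z up, with an upright shaft on the axis, 46 mm thick, its top tapered over 6 mm to 36 mm. The shaft is clamped at a height that differs from start to start and is not measured: its top is 117 to 143 mm above the table. The roller must not be loaded with more than 25 N.
- stand_axis (a point): On the shaft's axis at the top of the wooden foot, 24 mm above the table. The groove, 39 mm across and 9 mm high, lies 32 to 41 mm below the shaft's top. An amber sleeve, 72 mm across, rides on a spring, top face 37 mm below the shaft's top, over the groove's lower 4 mm. Pressed 2 to 4 mm (4 to 6 N; then a hard stop) by the ring, it lets the ring into the groove.
- block_top (a point): Wooden block for the pliers, 32 x 64 mm, 58 mm high, foot 100 x 110 x 5 mm. Point: middle of its open mouth. The pocket is 20 mm along x, 52 mm along y and 53 mm deep. The pliers stand in it tips down, x and y along the block's x and y (either way round), joint block on the rim, so that pliers_grip is 59 mm above this point.
- offcut_a: Short amber tube standing on end, 60 mm across, 55 mm high; origin under its centre. To be left alone.
- offcut_b: Short amber tube standing on end, 60 mm across, 50 mm high; origin under its centre. To be left alone.
- clear_tube: Clear tube standing on end, 40 mm across, 160 mm high; origin under its centre. To be left alone.
- glue_pot: Small jar with a red lid, 52 mm across, 75 mm high; origin under its centre. To be left alone.
- screwdriver: Blue-handled screwdriver lying flat. To be left alone.
- pen_cup: Black cup, 72 mm across, 100 mm high; origin under its centre. To be left alone.
- spare_ring: Small steel ring lying flat, 32 mm across, 4 mm thick; origin under its centre. To be left alone.
Things that resemble listed ones, but are neither listed nor needed, are in the scene too. Leave any green look-alike of the stand alone. There is more than one size of the ring; the one meant has the size given above.

How it is judged (in metres and radians):
On the way, in this order (a step that is already met when the one before it is completed fails the run):
1. the ring, spread on the pliers, is lifted clear of the board (height (world z) of ring above 0.03 m and value of joint ring_arm_l above 0.12 rad and contact force between pliers and ring above 0.5 N), for 0.2 s.
2. the ring has closed into the shaft's groove (horizontal distance between ring and stand_axis below 0.008 m and z of ring in the frame of stand_axis between 0.046 and 0.085 m and angle between ring's own z axis and vertical below 0.12 rad and value of joint each of ring_arm_l, ring_arm_r below 0.06 rad), for 0.2 s.
At the end, for the whole second after the job is handed in: Ring in the groove: within 8 mm of the shaft axis, level within 0.12 rad, underside 46 to 85 mm above the foot, both arms under 0.06 rad. Pliers off the ring, upright within 0.15 rad in their block: grip point within 20 mm of its middle, 50 to 68 mm above its mouth. All at rest (all of step 2 and linear speed of each of ring, pliers below 0.02 m/s and contact force between pliers and ring below 0.1 N and horizontal distance between pliers_grip and block_top below 0.02 m and z of pliers_grip in the frame of block_top between 0.05 and 0.068 m and angle between pliers_grip's own z axis and vertical below 0.15 rad); the robot touches nothing.
It fails at once if the ring is overstretched (an arm beyond 0.42 rad) (value of joint any of ring_arm_l, ring_arm_r above 0.42 rad).
It fails at once if the roller is forced with more than 25 N (contact force between stand and anything else above 25 N).
It fails at once if the ring is touched with the fingers (contact force between the fingers and ring above 0.5 N).
It fails at once if another thing on the table is pushed more than 30 mm (distance of any of offcut_a, offcut_b, clear_tube, glue_pot, screwdriver, pen_cup, spare_ring from where it was at the start of the episode above 0.03 m).
It also fails if it takes over 64 s, if anything falls off the work surface, if the arm or the gripper's body presses on something with over 40 N, if the wrist force passes 120 N, or if a joint passes its speed limit or range.

## Working session

There is one attempt and no reset: what is moved stays moved. The work goes in short steps, Python scripts to look and compute and a shell command to move; the robot and the scene stay as the last step left them, time stands still between calls to the robot, and variables do not carry over. Pictures are saved under pics/ and viewed, and the job is handed in when it is done.

```bash
ls; mkdir -p pics; python3 - <<'E'
from plant import ctrl
import cv2
print(ctrl.get_obs())
for n in ["side","top","wrist"]:
    m=ctrl.camera_model(n); print(n,m)
    cv2.imwrite(f"pics/{n}0.png",ctrl.snapshot(n))
E
```

```text
pics
{'clock': 0.0, 'joint_pos': array([-5.16189710e+01,  2.05895970e+01,  6.34044031e-01, -1.82817742e-02,
       -7.01366439e+01, -1.65063527e+01]), 'qvel': array([-0.03017232,  0.03666551, -0.07728065,  0.08792242, -0.14552294,
       -0.01723611]), 'tau': array([ 1.01296533e-03, -5.82719600e+01,  2.93048805e+01,  6.99729055e+00,
        6.71991846e-03, -1.97855657e-04]), 'tool_pos': array([ 0.25131617, -0.6260591 ,  0.29125119]), 'orientation': array([ 1.79906719e+02, -9.71948656e-03, -1.58131541e+02]), 'force': array([-0.291273  , -0.79476877, -0.27791163]), 'moment': array([ 0.05851846, -0.07826827,  0.01992271]), 'opening': 0.08751458389700274}
side {'K': array([[440.91724073,   0.        , 319.35774567],
       [  0.        , 440.91724073, 237.51845598],
       [  0.        ,   0.        ,   1.        ]]), 'rvec': array([ 0.33515547, -2.87329255,  1.05135116]), 'tvec': array([0.5119442 , 0.13973787, 1.1975928 ])}
top {'K': array([[460.80931158,   0.        , 313.02119294],
       [  0.        , 460.80931158, 238.0721535 ],
       [  0.        ,   0.        ,   1.        ]]), 'rvec': array([ 2.0987421 , -2.16002408,  0.19680024]), 'tvec': array([0.06467081, 0.5445864 , 1.06074749])}
wrist {'K': array([[362.63146351,   0.        , 315.56936531],
       [  0.        , 362.63146351, 235.87804082],
       [  0.        ,   0.        ,   1.        ]]), 'rvec': array([-1.67029923, -2.46914629, -0.32290547]), 'tvec': array([ 0.67324108, -0.03135899,  0.3907136 ])}
```

View pics/top0.png

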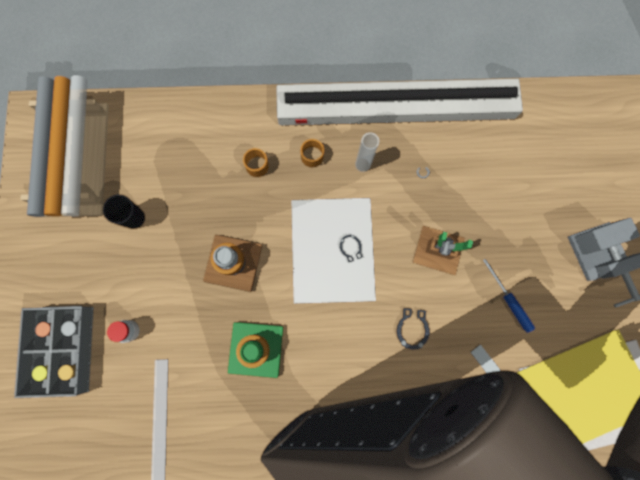

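View pics/side0.png

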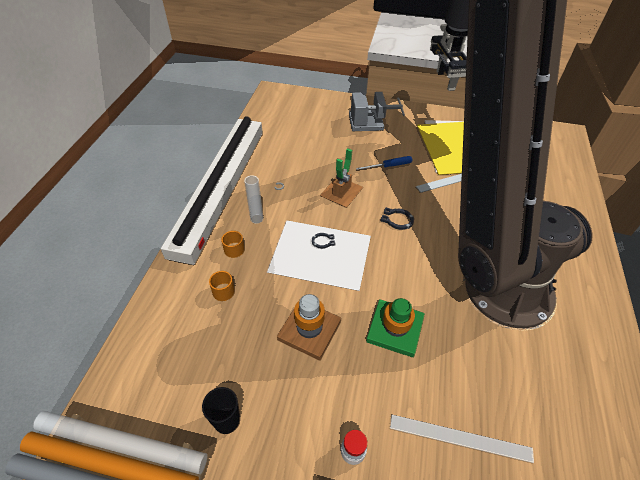

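View pics/wrist0.png

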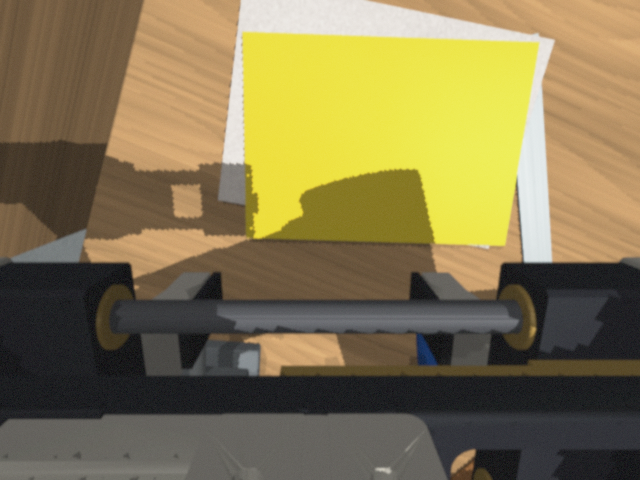

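The top view shows two retaining rings: A at (351,247) on the white board and B at (413,328) on bare wood. The wooden-foot stand is at (226,257), with a green look-alike at (252,350). The pliers and block are at (440,248). I'll measure sizes and enlarge the rings.

```bash
cat > h.py <<'E'
import numpy as np,cv2
class Cam:
    def __init__(s,m):
        s.K=np.array(m["K"]);s.rv=np.array(m["rvec"]);s.t=np.array(m["tvec"]);s.R=cv2.Rodrigues(s.rv)[0];s.c=-s.R.T@s.t
    def ray(s,uv):
        d=s.R.T@np.linalg.inv(s.K)@np.array([uv[0],uv[1],1.]);return s.c,d/np.linalg.norm(d)
    def plane(s,uv,z):
        c,d=s.ray(uv);return c+d*(z-c[2])/d[2]
    def proj(s,p):
        return cv2.projectPoints(np.array(p,float).reshape(-1,3),s.rv,s.t,s.K,None)[0].reshape(-1,2)
def tri(a,ua,b,ub):
    c1,d1=a.ray(ua);c2,d2=b.ray(ub)
    A=np.stack([d1,-d2],1);x=np.linalg.lstsq(A,c2-c1,rcond=None)[0]
    p,q=c1+x[0]*d1,c2+x[1]*d2
    return (p+q)/2,np.linalg.norm(p-q)
E
python3 - <<'E'
from plant import ctrl
from h import *
T=Cam(ctrl.camera_model("top"));S=Cam(ctrl.camera_model("side"))
print(T.c,S.c)
im=cv2.imread("pics/top0.png");g=im.max(2)
for name,(x0,y0,x1,y1) in dict(A=(334,230,368,266),B=(392,303,436,352)).items():
    m=(g<75).astype(np.uint8)[y0:y1,x0:x1]
    c=max(cv2.findContours(m,cv2.RETR_EXTERNAL,cv2.CHAIN_APPROX_NONE)[0],key=cv2.contourArea)[:,0]+[x0,y0]
    P=np.array([T.plane(u,0.0055)[:2] for u in c]); r=cv2.minAreaRect((P*1000).astype(np.float32)); print(name,r,P.mean(0))
def crop(im,x,y,w,h,s): return cv2.resize(im[y:y+h,x:x+w],None,fx=s,fy=s,interpolation=cv2.INTER_CUBIC)
a=crop(im,325,220,60,60,6);b=crop(im,385,295,60,60,6)
cv2.imwrite("pics/rings.png",np.hstack([a,b]))
a=crop(im,195,225,80,75,5);b=crop(im,405,220,75,75,5)
cv2.imwrite("pics/stpl.png",np.hstack([a,b]))
s=cv2.imread("pics/side0.png")
a=crop(s,270,280,80,80,5);b=crop(s,305,140,80,80,5)
cv2.imwrite("pics/stpls.png",np.hstack([a,b]))
E
```

```text
[0.34817231 0.05712859 1.14081298] [0.3639647  0.7659394  0.99835293]Traceback (most recent call last):
  File "<stdin>", line 8, in <module>
ValueError: max() iterable argument is empty
```

```bash

python3 - <<'E'
from plant import ctrl
from h import *
T=Cam(ctrl.camera_model("top"));S=Cam(ctrl.camera_model("side"))
im=cv2.imread("pics/top0.png");g=im.max(2)
for name,(x0,y0,x1,y1) in dict(A=(334,230,368,266),B=(392,303,436,352)).items():
    q=g[y0:y1,x0:x1];print(q.min(),np.percentile(q,[5,10,20,50]))
    m=(q<105).astype(np.uint8)
    c=max(cv2.findContours(m,cv2.RETR_EXTERNAL,cv2.CHAIN_APPROX_NONE)[0],key=len)[:,0]+[x0,y0]
    P=np.array([T.plane(u,0.007)[:2] for u in c]); r=cv2.minAreaRect((P*1000).astype(np.float32)); print(name,r,P.mean(0))
def crop(im,x,y,w,h,s): return cv2.resize(im[y:y+h,x:x+w],None,fx=s,fy=s,interpolation=cv2.INTER_CUBIC)
a=crop(im,325,220,60,60,6);b=crop(im,385,295,60,60,6)
cv2.imwrite("pics/rings.png",np.hstack([a,b]))
a=crop(im,195,225,75,75,5);b=crop(im,405,220,75,75,5)
cv2.imwrite("pics/stpl.png",np.hstack([a,b]))
s=cv2.imread("pics/side0.png")
a=crop(s,270,280,80,80,5);b=crop(s,305,140,80,80,5)
cv2.imwrite("pics/stpls.png",np.hstack([a,b]))
E
```

```text
89 [107. 128. 163. 216.]
A ((533.4974365234375, -63.79928207397461), (37.00687026977539, 9.10067367553711), 9.352951049804688) [ 0.53245961 -0.06504311]
44 [ 74.  83.  97. 169.]
B ((321.3857421875, -200.70220947265625), (75.98210144042969, 94.73596954345703), 88.33230590820312) [ 0.30878886 -0.20816895]
```

View pics/rings.png

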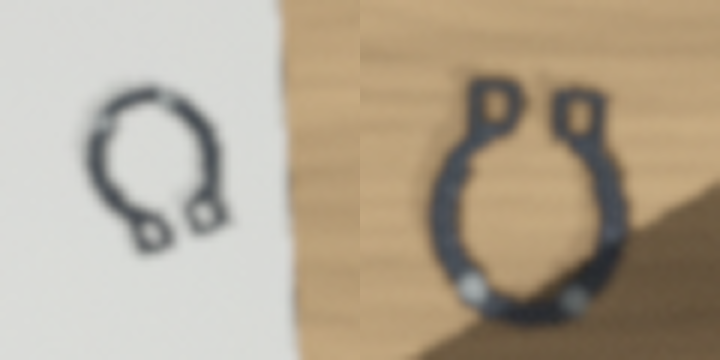

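View pics/stpl.png

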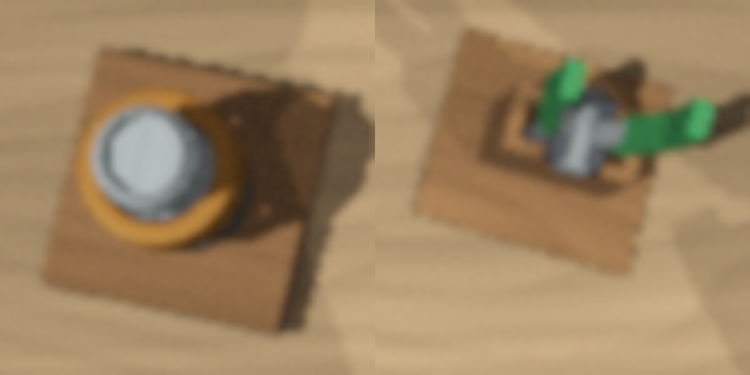

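View pics/stpls.png

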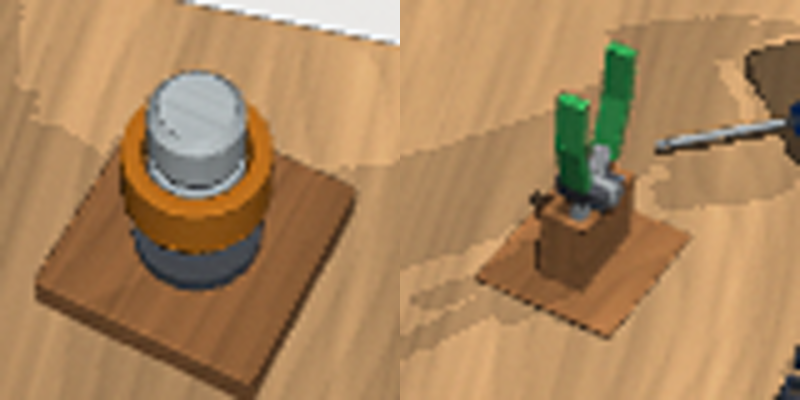

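Ring A is about 55 mm outside and lies on the white board, so it's the one meant. B, at about 82 mm, is oversized. The stand with the brown wooden foot at (226,257) is the real one. Next I'll measure the poses.

```bash

python3 - <<'E'
from plant import ctrl
from h import *
np.set_printoptions(precision=4,suppress=True)
T=Cam(ctrl.camera_model("top"));S=Cam(ctrl.camera_model("side"));W=Cam(ctrl.camera_model("wrist"))
im=cv2.imread("pics/top0.png").astype(int)
o=ctrl.get_obs()
from scipy.spatial.transform import Rotation as Ro
Rt=Ro.from_euler('xyz',o["orientation"],degrees=True).as_matrix()
print("wrist cam in tool", Rt.T@(W.c-o["tool_pos"]), "\naxes",(Rt.T@W.R.T))
def cr(ox,oy,x,y,s=5,xo=0): return np.array([ox+(x-xo+.5)/s-.5,oy+(y+.5)/s-.5])
# block foot corners
q=[cr(405,220,x,y,5,375) for x,y in [(465,30),(672,90),(630,275),(415,212)]]
P=np.array([T.plane(u,.005) for u in q]);print("blockfoot",P[:,:2],P.mean(0)); 
for i in range(4): d=P[(i+1)%4]-P[i];print(np.linalg.norm(d[:2]),np.degrees(np.arctan2(d[1],d[0])))
q=[cr(195,225,x,y) for x,y in [(102,48),(333,95),(283,332),(42,281)]]
P=np.array([T.plane(u,.024) for u in q]);print("standfoot",P[:,:2],P.mean(0))
for i in range(4): d=P[(i+1)%4]-P[i];print(np.linalg.norm(d[:2]),np.degrees(np.arctan2(d[1],d[0])))
print("shafttop",tri(T,cr(195,225,147,152),S,cr(270,280,197,97)))
# ring A
for nm,(x,y) in dict(e1=(152,236),e2=(207,213)).items(): print(nm,T.plane(cr(325,220,x,y,6),.007))
print("handles", tri(T,cr(405,220,576,68,5,375),S,cr(305,140,573,100,5,400)),tri(T,cr(405,220,700,112,5,375),S,cr(305,140,621,50,5,400)))
x0,y0,x1,y1=334,230,370,268
g=im.max(2)[y0:y1,x0:x1];m=(g<155).astype(np.uint8)
c=max(cv2.findContours(m,cv2.RETR_EXTERNAL,cv2.CHAIN_APPROX_NONE)[0],key=len)[:,0]+[x0,y0]
A=np.array([T.plane(u,.004)[:2] for u in c]);print(cv2.minAreaRect((A*1000).astype(np.float32)))
for n,p in dict(tube=(370,140),offa=(257,162),offb=(312,152)).items(): print(n,T.plane(p,.05))
E
```

```text
wrist cam in tool [ 0.0698  0.0008 -0.0931] 
axes [[-0.0001 -0.9667 -0.256 ]
 [ 1.     -0.0002  0.0004]
 [-0.0004 -0.256   0.9667]]
blockfoot [[ 0.5782 -0.2282]
 [ 0.5446 -0.3298]
 [ 0.4524 -0.3009]
 [ 0.4868 -0.1967]] [ 0.5155 -0.2639  0.005 ]
0.10704914343634245 -108.31695165163688
0.09658534767535788 162.5897369138313
0.10967288500371235 71.74565719331936
0.09669930072271203 -18.96595048525747
standfoot [[0.5674 0.2901]
 [0.5406 0.1765]
 [0.4253 0.2016]
 [0.4533 0.3181]] [0.4966 0.2466 0.024 ]
0.11674507467667375 -103.25440148101475
0.11799070301946815 167.69886455214922
0.11980096398551394 76.50510698610402
0.11747659940020368 -13.786921619554468
shafttop (array([0.4961, 0.245 , 0.144 ]), np.float64(0.0017776519384993558))
e1 [ 0.4987 -0.0413  0.007 ]
e2 [ 0.5076 -0.0645  0.007 ]
handles (array([ 0.5263, -0.2382,  0.1526]), np.float64(0.00735309051000405)) (array([ 0.5063, -0.2908,  0.1524]), np.float64(0.005417250328045752))
((527.5267333984375, -31.965890884399414), (68.42171478271484, 32.519405364990234), 2.386697292327881)
tube [ 0.7914 -0.1008  0.05  ]
offa [0.7416 0.1823 0.05  ]
offb [0.7639 0.0452 0.05  ]
```

Block centre is about (0.5155, -0.264), pliers yaw about 71.5° (y axis). I'll move above the pliers with tool yaw -18.5°, so the wrist camera will later look over the ring's back.

```bash
python3 -m creep '[[0,0,-2.436,-0.380,0.2376,0,1],[0,0,-2.436,-0.380,0.2376,0,1],[0,0,-2.436,-0.380,0.2376,0,1],[0,0,-2.436,-0.380,0.2376,0,1],[0,0,-2.436,-0.380,0.2376,0,1],[0,0,-2.436,-0.380,0.2376,0,1],[0,0,-2.436,-0.380,0.2376,0,1],[0,0,-2.436,-0.380,0.2376,0,1],[0,0,-2.436,-0.380,0.2376,0,1],[0,0,-2.436,-0.380,0.2376,0,1],[0,0,-2.436,-0.380,0.2376,0,1],[0,0,-2.436,-0.380,0.2376,0,1]]'
```

```text
clock: 1.15
tool_pos: [0.5185, -0.2603, 0.2919]
orientation: [-180.0, 0.0, -71.6]
force: [0.0, -1.1, 0.8]
opening: 0.0878
```

```bash
python3 -m creep '[[0,0,-0.927,0,0,0,1],[0,0,-0.927,0,0,0,1],[0,0,-0.927,0,0,0,1],[0,0,-0.927,0,0,0,1],[0,0,-0.927,0,0,0,1],[0,0,-0.927,0,0,0,1],[0,0,-0.927,0,0,0,1],[0,0,-0.927,0,0,0,1],[0,0,-0.927,0,0,0,1],[0,0,-0.927,0,0,0,1]]'
python3 - <<'E'
from plant import ctrl
import cv2
cv2.imwrite("pics/w1.png",ctrl.snapshot("wrist"))
cv2.imwrite("pics/t1.png",ctrl.snapshot("top"))
o=ctrl.get_obs();print(o["tool_pos"],o["orientation"],o["joint_pos"])
E
```

```text
clock: 1.98
tool_pos: [0.5155, -0.2643, 0.292]
orientation: [-180.0, 0.0, -19.2]
force: [-0.1, 0.4, 0.3]
opening: 0.0876
[ 0.51551624 -0.26428037  0.29202557] [-1.79998337e+02  1.51922885e-02 -1.91874604e+01] [-7.81015259e+00  1.16074655e+01 -1.17248014e+01 -5.03937092e-03
 -6.66822987e+01  7.86246873e+01]
```

View pics/w1.png

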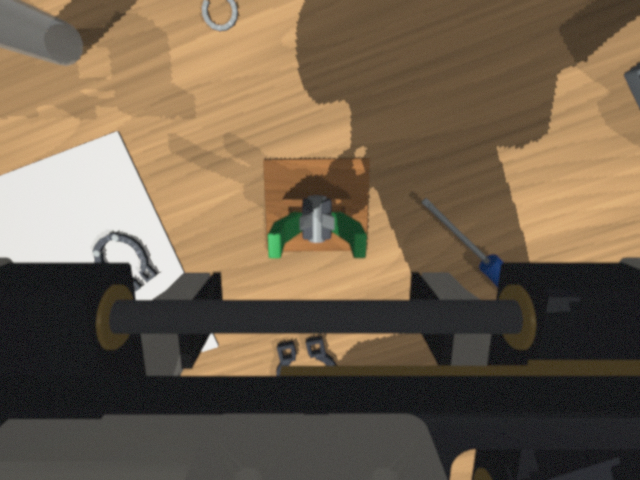

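View pics/t1.png

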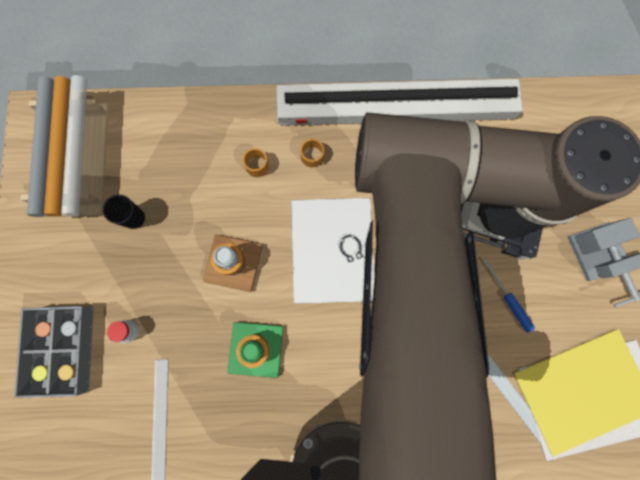

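The wrist view shows the pliers centred under the tool: handle tops at about (275,245) and (360,245), joint at (317,220).

```bash

python3 - <<'E'
from plant import ctrl
from h import *
np.set_printoptions(precision=4,suppress=True)
W=Cam(ctrl.camera_model("wrist"))
im=cv2.imread("pics/w1.png");hsv=cv2.cvtColor(im,cv2.COLOR_BGR2HSV)
cv2.imwrite("pics/w1c.png",cv2.resize(im[150:270,250:390],None,fx=5,fy=5,interpolation=cv2.INTER_CUBIC))
m=cv2.inRange(hsv,(45,120,110),(75,255,255)); m[:230]=m[:230]
n,l,st,c=cv2.connectedComponentsWithStats(m)
for i in range(1,n):
  if st[i,4]>30: print(st[i],c[i],W.plane(c[i],.151))
E
```

```text
[268 233  13  24 274] [274.3869 244.8394] [ 0.5235 -0.2378  0.151 ]
```

View pics/w1c.png

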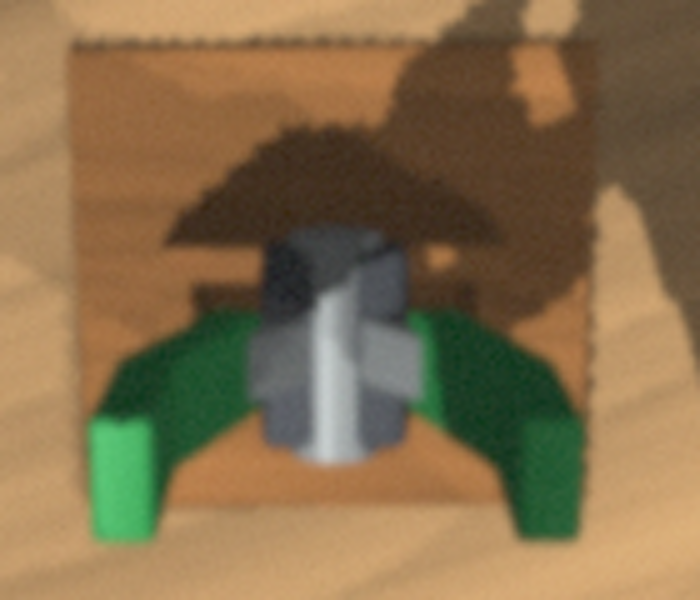

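```bash

python3 - <<'E'
from plant import ctrl
from h import *
np.set_printoptions(precision=4,suppress=True)
W=Cam(ctrl.camera_model("wrist"));o=ctrl.get_obs()
from scipy.spatial.transform import Rotation as Ro
R=Ro.from_euler('xyz',o["orientation"],degrees=True).as_matrix()
for u in [(274.2,245.7),(359.8,245.7),(317,245.7)]:
  p=W.plane(u,.151);print(p,R.T@(p-o["tool_pos"]))
E
```

```text
[ 0.523  -0.2375  0.151 ] [-0.0017 -0.0277  0.141 ]
[ 0.5041 -0.2919  0.151 ] [-0.0017  0.0298  0.141 ]
[ 0.5136 -0.2647  0.151 ] [-0.0017  0.001   0.141 ]
```

```bash
python3 -m creep '[[0,0,0,-0.0017,0.001,0.03,1],[0,0,0,-0.0017,0.001,0.06,1],[0,0,0,-0.0017,0.001,0.09,1],[0,0,0,-0.0017,0.001,0.11,1],[0,0,0,-0.0017,0.001,0.122,1],[0,0,0,-0.0017,0.001,0.128,1],[0,0,0,-0.0017,0.001,0.128,1],[0,0,0,-0.0017,0.001,0.128,0.8],[0,0,0,-0.0017,0.001,0.128,0.73],[0,0,0,-0.0017,0.001,0.128,0.716],[0,0,0,-0.0017,0.001,0.128,0.716],[0,0,0,-0.0017,0.001,0.128,0.716]]'
python3 - <<'E'
from plant import ctrl
import cv2
cv2.imwrite("pics/w2.png",ctrl.snapshot("wrist"))
o=ctrl.get_obs();print(o["tool_pos"],o["orientation"],o["force"],o["opening"])
E
```

```text
clock: 3.08
tool_pos: [0.5143, -0.2648, 0.1656]
orientation: [-180.0, -0.1, -19.1]
force: [-2.1, 2.0, 8.6]
opening: 0.0639
[ 0.51430305 -0.26484713  0.16575146] [-1.79997532e+02 -1.26773432e-01 -1.90464509e+01] [-1.89631063  2.00004918  9.57657965] 0.06356002656825273
```

View pics/w2.png

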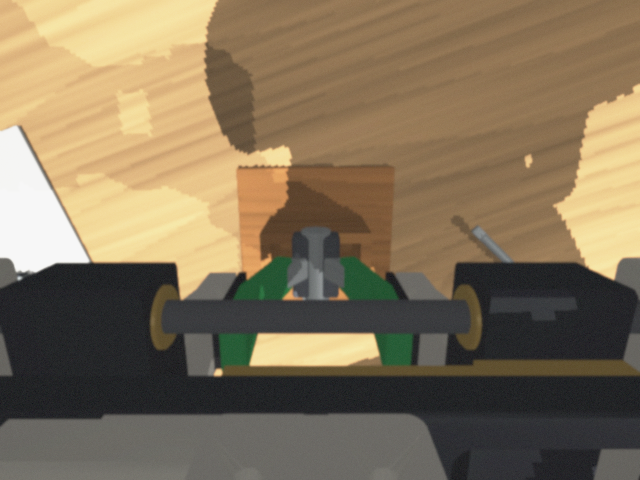

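Gripped at 63.6 mm. I'll lift straight up and look again.

```bash
python3 -m creep '[[0,0,0,0,0,0,0.71],[0,0,0,0,0,-0.01,0.71],[0,0,0,0,0,-0.03,0.71],[0,0,0,0,0,-0.05,0.71],[0,0,0,0,0,-0.075,0.71],[0,0,0,0,0,-0.1,0.71],[0,0,0,0,0,-0.115,0.71],[0,0,0,0,0,-0.12,0.71],[0,0,0,0,0,-0.12,0.71]]'
python3 - <<'E'
from plant import ctrl
import cv2
cv2.imwrite("pics/w3.png",ctrl.snapshot("wrist"))
cv2.imwrite("pics/s3.png",ctrl.snapshot("side"))
o=ctrl.get_obs();print(o["tool_pos"],o["orientation"],o["force"],o["opening"])
E
```

```text
clock: 3.88
tool_pos: [0.514, -0.2648, 0.2859]
orientation: [-180.0, -0.2, -19.1]
force: [-0.0, -0.2, -1.0]
opening: 0.0622
[ 0.51309253 -0.26443478  0.28331094] [-1.79979411e+02  6.60112179e-02 -1.90816383e+01] [-0.65752462  0.58428663 -1.89468702] 0.06199034730317954
```

View pics/w3.png

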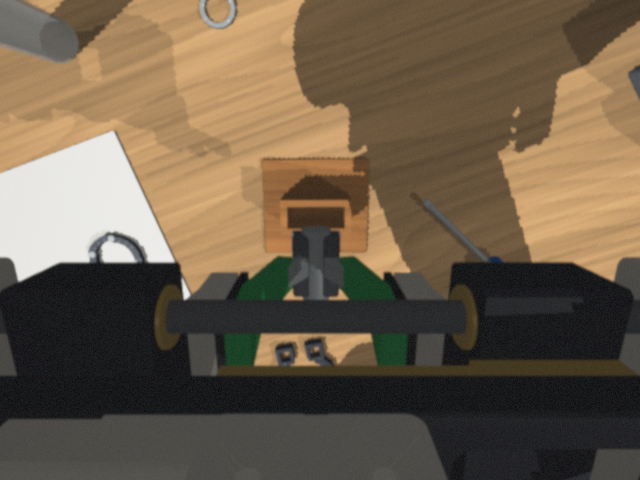

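View pics/s3.png

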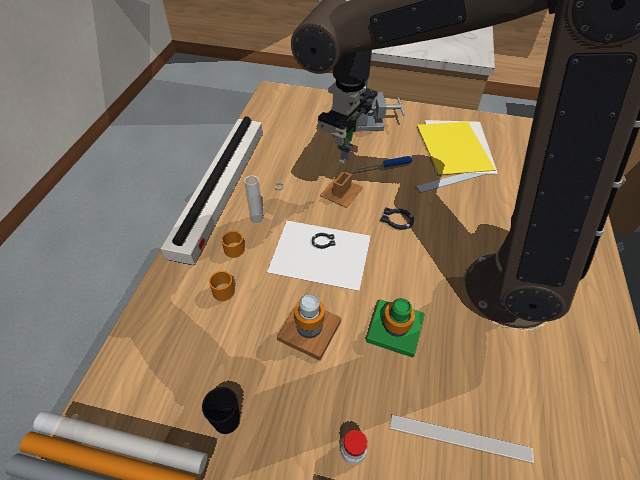

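Pliers are in hand and the block is empty. Next, over the ring's eyes with yaw 21°.

```bash
python3 -m creep '[[0,0,-0.1,-0.011,-0.028,0,0.71],[0,0,-0.2,-0.023,-0.056,0,0.71],[0,0,-0.3,-0.034,-0.084,0.01,0.71],[0,0,-0.4,-0.045,-0.112,0.025,0.71],[0,0,-0.5,-0.056,-0.14,0.04,0.71],[0,0,-0.6,-0.068,-0.168,0.055,0.71],[0,0,-0.7,-0.079,-0.1966,0.068,0.71],[0,0,-0.7,-0.079,-0.1966,0.068,0.71],[0,0,-0.7,-0.079,-0.1966,0.068,0.71],[0,0,-0.7,-0.079,-0.1966,0.068,0.71]]'
python3 - <<'E'
from plant import ctrl
import cv2,pickle
d={}
for n in ["wrist","top","side"]:
    d[n]=ctrl.camera_model(n); im=ctrl.snapshot(n); cv2.imwrite(f"pics/{n}4.png",im)
o=ctrl.get_obs();print(o["tool_pos"],o["orientation"],o["force"],o["opening"])
d["o"]=o;pickle.dump(d,open("d4.pkl","wb"))
im=cv2.imread("pics/side4.png");cv2.imwrite("pics/s4c.png",cv2.resize(im[150:280,260:380],None,fx=5,fy=5,interpolation=cv2.INTER_CUBIC)[:600])
E
```

```text
clock: 4.82
tool_pos: [0.5029, -0.0531, 0.2153]
orientation: [-180.0, 0.1, 21.0]
force: [0.3, -0.9, -1.2]
opening: 0.0623
[ 0.50324379 -0.05389595  0.21615515] [1.79996035e+02 6.56236301e-03 2.09338729e+01] [ 0.04273914 -0.74203701 -1.34333622] 0.06251778417672446
```

View pics/wrist4.png

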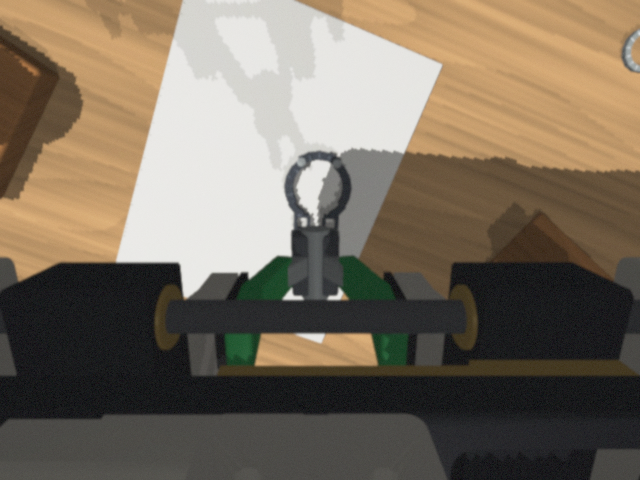

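View pics/s4c.png

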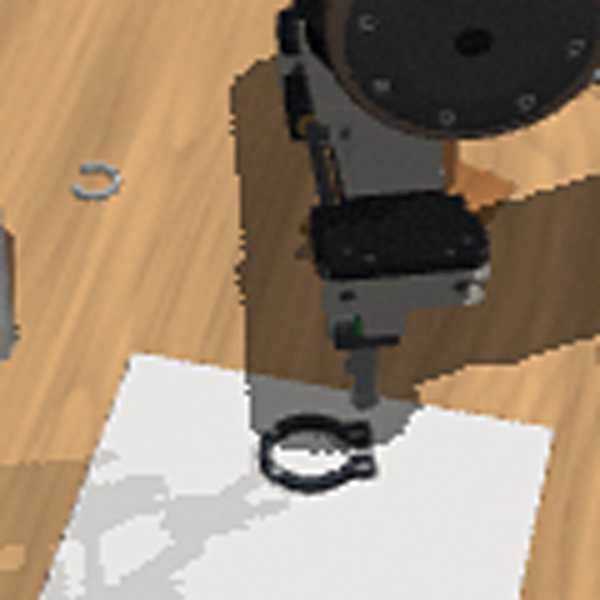

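View pics/top4.png

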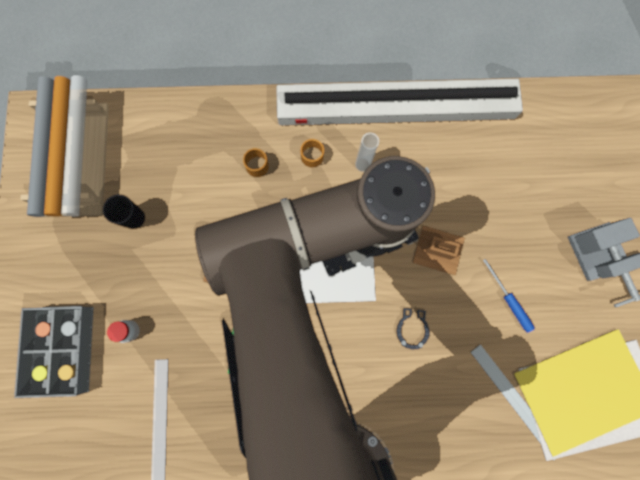

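```bash

python3 - <<'E'
from h import *
import pickle
from scipy.spatial.transform import Rotation as Ro
np.set_printoptions(precision=4,suppress=True)
d=pickle.load(open("d4.pkl","rb"));W=Cam(d["wrist"]);o=d["o"]
im=cv2.imread("pics/wrist4.png")
cv2.imwrite("pics/w4c.png",cv2.resize(im[140:260,255:375],None,fx=5,fy=5,interpolation=cv2.INTER_CUBIC))
R=Ro.from_euler('xyz',o["orientation"],degrees=True).as_matrix()
g=im.max(2)[148:215,278:360];m=(g<100).astype(np.uint8)
c=max(cv2.findContours(m,cv2.RETR_EXTERNAL,cv2.CHAIN_APPROX_NONE)[0],key=len)[:,0]+[278,148]
c=c[c[:,1]<200]
P=np.array([(R.T@(W.plane(u,.0045)-o["tool_pos"])) for u in c])[:,:2]
print(c.min(0),c.max(0))
A=np.c_[2*P,np.ones(len(P))];s=np.linalg.lstsq(A,(P**2).sum(1),rcond=None)[0];r=np.sqrt(s[2]+s[0]**2+s[1]**2);print("fit tool",s[:2],r, "res",np.std(np.linalg.norm(P-s[:2],axis=1)))
E
```

```text
[320 152] [351 199]
fit tool [0.0372 0.0101] 0.016277381364408976 res 0.004286047622999536
```

View pics/w4c.png

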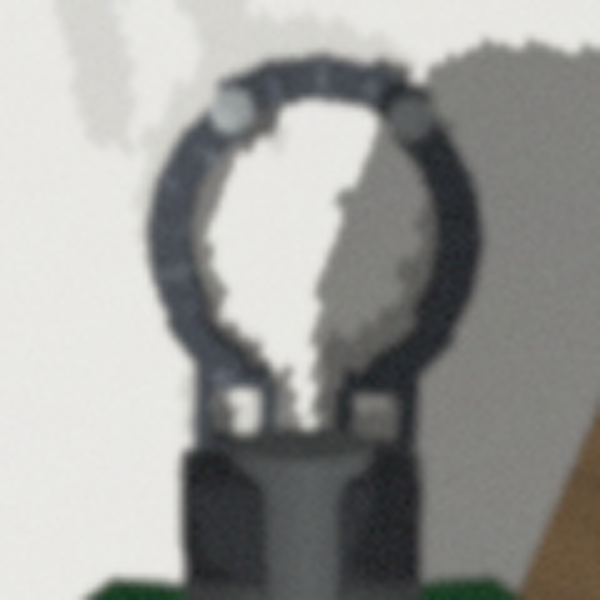

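```bash

python3 - <<'E'
from h import *
import pickle
from scipy.spatial.transform import Rotation as Ro
np.set_printoptions(precision=4,suppress=True)
d=pickle.load(open("d4.pkl","rb"));W=Cam(d["wrist"]);o=d["o"]
R=Ro.from_euler('xyz',o["orientation"],degrees=True).as_matrix()
def q(x,y,z=.008): return R.T@(W.plane((255+(x+.5)/5-.5,140+(y+.5)/5-.5),z)-o["tool_pos"])
for n,p in dict(eL=(235,410),eR=(373,412),hL=(233,110),hR=(411,116),left=(150,235),right=(482,235),top=(320,57)).items(): print(n,q(*p),q(*p,.004))
# where tips expected / joint front corner
j=lambda x,y,z:W.proj(o["tool_pos"]+R@np.array([x,y,z]))
print("jointblock front", (j(.018,-.013,.047+.045)-[255,140])*5,(j(.018,.013,.047+.045)-[255,140])*5)
print("tips", (j(0,-.0122,.157)-[255,140])*5,(j(0,.0122,.157)-[255,140])*5)
E
```

```text
eL [ 0.0001 -0.0137  0.2082] [-0.0008 -0.0139  0.2122]
eR [-0.0002  0.0097  0.2082] [-0.0011  0.0098  0.2122]
hL [ 0.05   -0.0137  0.2081] [ 0.0498 -0.0138  0.2121]
hR [0.0491 0.0153 0.2082] [0.0489 0.0155 0.2122]
left [ 0.0297 -0.0276  0.2081] [ 0.0292 -0.0279  0.2121]
right [0.0298 0.0274 0.2082] [0.0293 0.0277 0.2122]
top [0.0584 0.0005 0.2081] [0.0583 0.0005 0.2121]
jointblock front [[196.8076 482.5363]] [[444.131  482.9538]]
tips [[230.2165 487.08  ]] [[401.6595 487.3695]]
```

```bash

python3 - <<'E'
from h import *
import pickle
im=cv2.imread("pics/side4.png")
cv2.imwrite("pics/s4d.png",cv2.resize(im[205:255,305:355],None,fx=12,fy=12,interpolation=cv2.INTER_CUBIC))
im=cv2.imread("pics/wrist4.png")
cv2.imwrite("pics/w4d.png",cv2.resize(im[215:305,280:350],None,fx=8,fy=6.5,interpolation=cv2.INTER_CUBIC))
E
```

```text
(no output)
```

View pics/s4d.png

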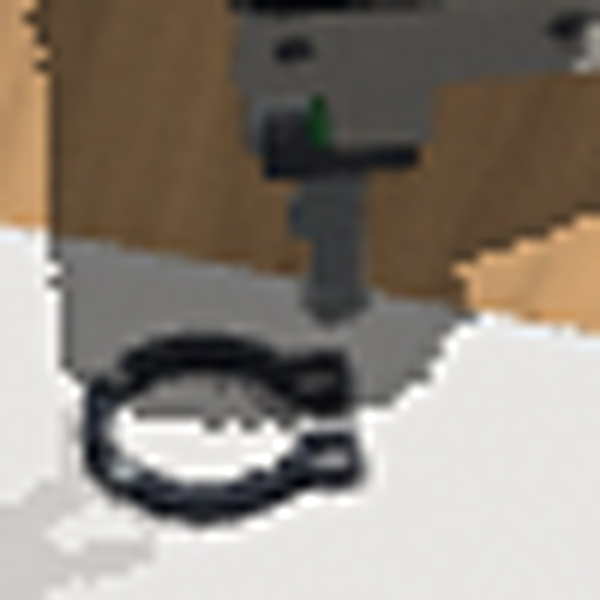

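View pics/w4d.png

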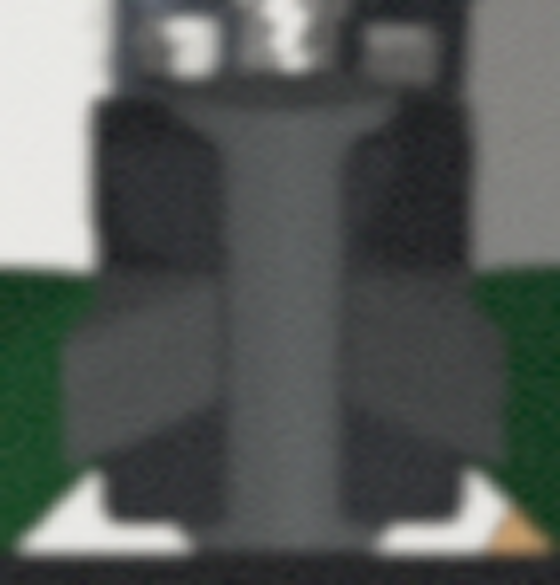

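```bash

python3 - <<'E'
from h import *
import pickle
from scipy.spatial.transform import Rotation as Ro
np.set_printoptions(precision=4,suppress=True)
d=pickle.load(open("d4.pkl","rb"));S=Cam(d["side"]);o=d["o"]
R=Ro.from_euler('xyz',o["orientation"],degrees=True).as_matrix()
f=lambda x,y:(305+(x+.5)/12-.5,205+(y+.5)/12-.5)
for n,p,z in [("eF",(320,380),.007),("eN",(338,457),.007),("pin",(332,322),o["tool_pos"][2]-.1589),("noseL",(306,308),o["tool_pos"][2]-.1526),("noseR",(368,305),o["tool_pos"][2]-.1526)]:
    P=S.plane(f(*p),z);print(n,P,R.T@(P-o["tool_pos"]))
for y in(-.012,.012):
  print((S.proj(o["tool_pos"]+R@np.array([0,y,.1589]))-[305,205])*12,(S.proj(o["tool_pos"]+R@np.array([0,y,.1526]))-[305,205])*12,(S.proj(o["tool_pos"]+R@np.array([0,y,.215-.007]))-[305,205])*12)
E
```

```text
eF [ 0.5045 -0.064   0.007 ] [-0.0024  0.0099  0.2092]
eN [ 0.4951 -0.0411  0.007 ] [-0.003  -0.0148  0.2092]
pin [ 0.4983 -0.0402  0.0573] [ 0.0003 -0.0146  0.1589]
noseL [ 0.5043 -0.0376  0.0636] [ 0.0068 -0.0149  0.1526]
noseR [ 0.4903 -0.0419  0.0636] [-0.0078 -0.0158  0.1526]
[[326.2062 308.1037]] [[327.2    290.5107]] [[318.7169 440.6952]]
[[310.4566 232.7703]] [[311.3779 215.1023]] [[303.5101 365.9805]]
```

```bash
python3 -m creep '[[0,0,0.017,-0.0028,0,0.01,0.71],[0,0,0.017,-0.0028,0,0.025,0.71],[0,0,0.017,-0.0028,0,0.036,0.71],[0,0,0.017,-0.0028,0,0.040,0.71],[0,0,0.017,-0.0028,0,0.040,0.71],[0,0,0.017,-0.0028,0,0.040,0.71]]'
cat > look.py <<'E'
from plant import ctrl
import cv2,pickle,sys
from h import *
k=sys.argv[1];d={}
for n in sys.argv[2].split(","):
    d[n]=ctrl.camera_model(n); d[n+"_o"]=ctrl.get_obs(); im=ctrl.snapshot(n); cv2.imwrite(f"pics/{n}{k}.png",im)
o=ctrl.get_obs();print(o["clock"],o["tool_pos"],o["orientation"],o["force"],o["opening"])
d["o"]=o;pickle.dump(d,open(f"d{k}.pkl","wb"))
E
python3 look.py 5 side,wrist
python3 - <<'E'
import cv2
im=cv2.imread("pics/side5.png");a=cv2.resize(im[205:255,305:355],None,fx=10,fy=10,interpolation=cv2.INTER_CUBIC)
im=cv2.imread("pics/wrist5.png");b=cv2.resize(im[150:310,265:365][:100],None,fx=5,fy=5,interpolation=cv2.INTER_CUBIC)
import numpy as np
cv2.imwrite("pics/c5.png",a);cv2.imwrite("pics/c5w.png",b)
E
```

```text
clock: 5.47
tool_pos: [0.5006, -0.0545, 0.1762]
orientation: [180.0, 0.0, 20.0]
force: [0.5, -0.1, -0.4]
opening: 0.0626
5.5667 [ 0.50098928 -0.05423678  0.17673367] [ 1.79984481e+02 -5.43160339e-02  2.00406575e+01] [-0.15450578 -0.26033993 -1.7367433 ] 0.06238691118147686
```

View pics/c5.png

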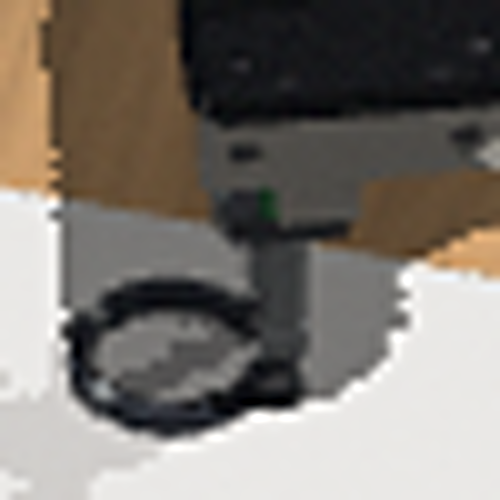

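View pics/c5w.png

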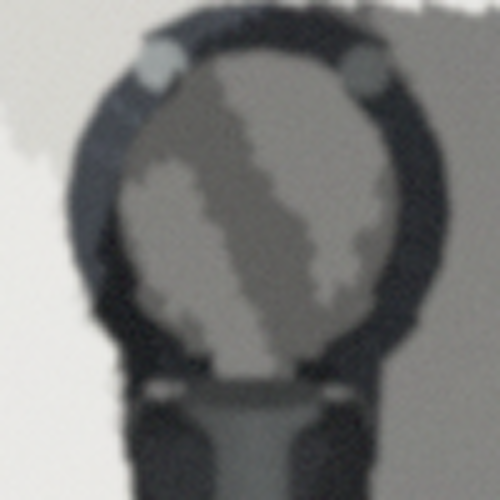

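Pins look aligned with the eyes in both views. I'll lower gently and watch the force.

```bash
python3 -m creep '[[0,0,0,0,0,0.004,0.71],[0,0,0,0,0,0.008,0.71],[0,0,0,0,0,0.010,0.71],[0,0,0,0,0,0.0115,0.71],[0,0,0,0,0,0.0125,0.71],[0,0,0,0,0,0.0125,0.71]]'; python3 look.py 6 side,wrist
python3 - <<'E'
import cv2
im=cv2.imread("pics/side6.png");a=cv2.resize(im[205:255,305:355],None,fx=12,fy=12,interpolation=cv2.INTER_CUBIC)
cv2.imwrite("pics/c6.png",a)
im=cv2.imread("pics/wrist6.png");b=cv2.resize(im[150:250,265:365],None,fx=5,fy=5,interpolation=cv2.INTER_CUBIC)
cv2.imwrite("pics/c6w.png",b)
E
```

```text
clock: 6.07
tool_pos: [0.5005, -0.0541, 0.1634]
orientation: [-180.0, 0.0, 20.1]
force: [-0.4, -0.3, -1.2]
opening: 0.0622
6.1667 [ 0.50065542 -0.05406141  0.16367615] [ 1.79998821e+02 -6.40988841e-04  2.00657956e+01] [-0.89983962 -0.10489441 -0.83589981] 0.062286543253019695
```

View pics/c6.png

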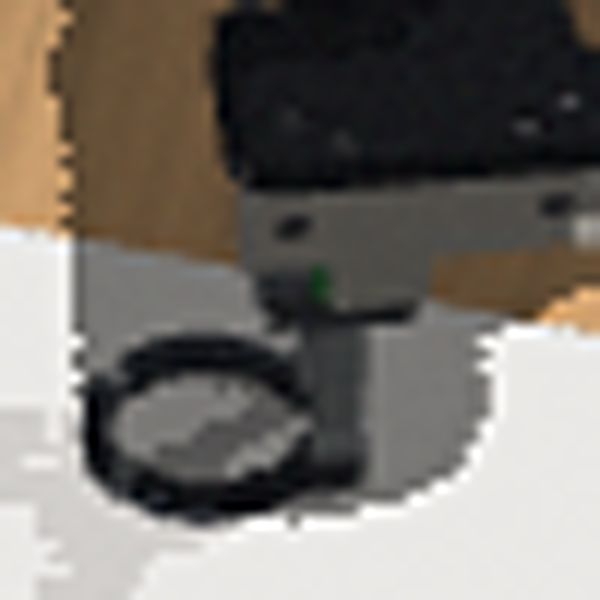

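View pics/c6w.png

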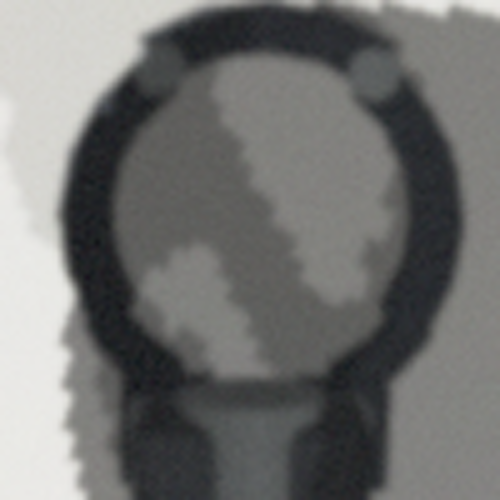

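No contact force with the pin ends about 2.5 mm below the ring's top, so the pins are in the eyes. I'll lower until the noses rest.

```bash
python3 -m creep '[[0,0,0,0,0,0.001,0.71],[0,0,0,0,0,0.002,0.71],[0,0,0,0,0,0.0025,0.71],[0,0,0,0,0,0.0025,0.71]]'
```

```text
clock: 6.5
tool_pos: [0.5021, -0.0538, 0.1627]
orientation: [179.9, -0.2, 20.1]
force: [-0.3, 0.8, 9.2]
opening: 0.0621
```

```bash
python3 -m creep '[[0,0,0,0,0,-0.001,0.71],[0,0,0,0,0,-0.001,0.66],[0,0,0,0,0,-0.001,0.61],[0,0,0,0,0,-0.001,0.56],[0,0,0,0,0,-0.001,0.52],[0,0,0,0,0,-0.001,0.48],[0,0,0,0,0,-0.001,0.45],[0,0,0,0,0,-0.001,0.45],[0,0,0,0,0,-0.001,0.45]]'; python3 look.py 7 wrist
python3 - <<'E'
import cv2
im=cv2.imread("pics/wrist7.png");b=cv2.resize(im[140:310,245:385],None,fx=4,fy=3.5,interpolation=cv2.INTER_CUBIC)
cv2.imwrite("pics/c7w.png",b)
E
```

```text
clock: 7.25
tool_pos: [0.5025, -0.0534, 0.1643]
orientation: [180.0, -0.3, 20.1]
force: [-2.9, 5.0, 16.5]
opening: 0.0398
7.3 [ 0.50247671 -0.05336869  0.16428527] [179.95847448  -0.27473187  20.1141708 ] [-2.77076556  4.23036217 15.16788228] 0.040043895840780656
```

View pics/c7w.png

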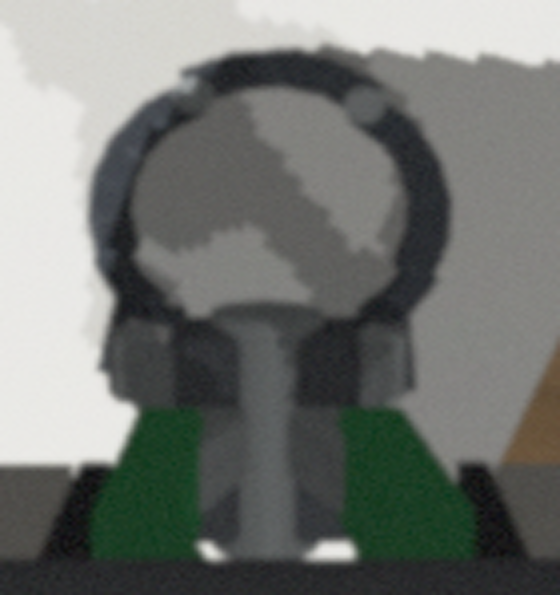

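The ring is spreading on the pins. Upward force is building up, so I'll relieve it by rising about 2 mm while squeezing on to 31 mm.

```bash
python3 -m creep '[[0,0,0,0,0,-0.001,0.45],[0,0,0,0,0,-0.0017,0.43],[0,0,0,0,0,-0.0017,0.41],[0,0,0,0,0,-0.0017,0.39],[0,0,0,0,0,-0.0017,0.37],[0,0,0,0,0,-0.0017,0.355],[0,0,0,0,0,-0.0017,0.352],[0,0,0,0,0,-0.0017,0.352]]'; python3 look.py 8 wrist
python3 - <<'E'
import cv2
im=cv2.imread("pics/wrist8.png");b=cv2.resize(im[140:310,245:385],None,fx=4,fy=3.5,interpolation=cv2.INTER_CUBIC)
cv2.imwrite("pics/c8w.png",b)
E
```

```text
clock: 7.97
tool_pos: [0.5014, -0.0536, 0.1648]
orientation: [-180.0, -0.1, 20.1]
force: [-1.9, 4.2, 9.6]
opening: 0.0312
8.0167 [ 0.50139562 -0.05353831  0.16479326] [-1.79999338e+02 -1.30554315e-01  2.00872479e+01] [-1.51450637  4.28122915  9.40070322] 0.030886090163270125
```

View pics/c8w.png

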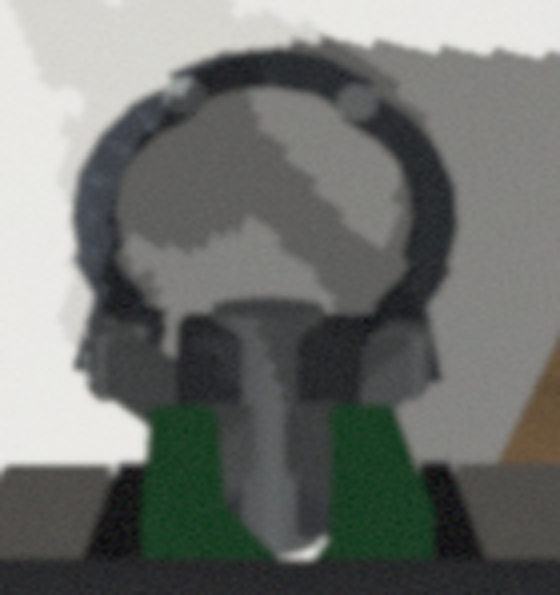

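Spread to 31 mm; pliers lean slightly sideways. Lift and look.

```bash
python3 -m creep '[[0,0,0,0,0,-0.002,0.352],[0,0,0,0,0,-0.005,0.352],[0,0,0,0,0,-0.01,0.352],[0,0,0,0,0,-0.02,0.352],[0,0,0,0,0,-0.035,0.352],[0,0,0,0,0,-0.055,0.352],[0,0,0,0,0,-0.075,0.352],[0,0,0,0,0,-0.08,0.352],[0,0,0,0,0,-0.08,0.352],[0,0,0,0,0,-0.08,0.352]]'; python3 look.py 9 wrist,side
python3 - <<'E'
import cv2
im=cv2.imread("pics/wrist9.png");b=cv2.resize(im[140:310,245:385],None,fx=4,fy=3.5,interpolation=cv2.INTER_CUBIC)
cv2.imwrite("pics/c9w.png",b)
im=cv2.imread("pics/side9.png");b=cv2.resize(im[180:260,290:370],None,fx=7,fy=7,interpolation=cv2.INTER_CUBIC)
cv2.imwrite("pics/c9s.png",b)
E
```

```text
clock: 8.85
tool_pos: [0.5003, -0.0541, 0.2437]
orientation: [-180.0, -0.0, 20.0]
force: [0.6, 0.3, -2.2]
opening: 0.031
8.95 [ 0.49985526 -0.0542038   0.24275398] [-1.79969388e+02  1.07576453e-01  2.00459546e+01] [-0.24365607 -0.34001358 -1.39376344] 0.031084482868692715
```

View pics/c9w.png

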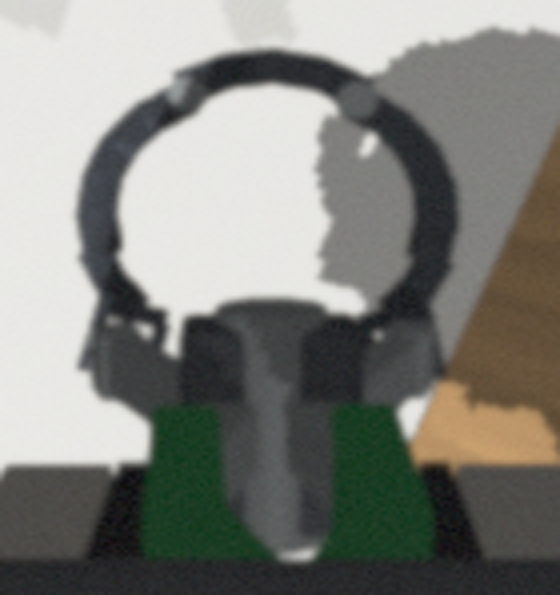

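View pics/c9s.png

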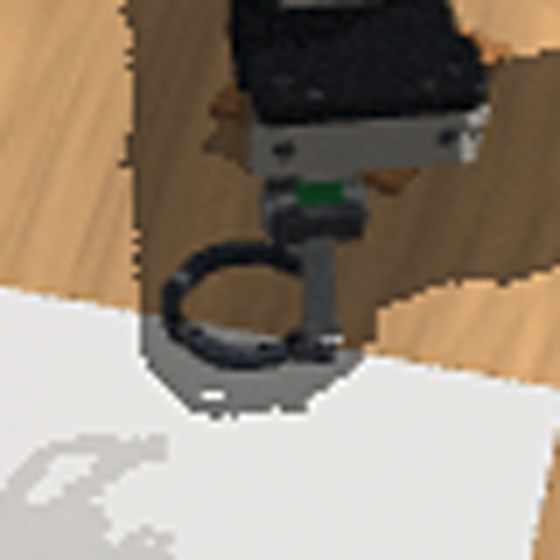

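The ring is lifted and spread on the pins. Its opening spans cols 275–349 and the back's inner edge is at row 164. Next, its opening's centre in the tool frame, and a finer shaft axis from the images.

```bash

cat >> h.py <<'E'
RT=np.array([[0,-.9667,-.256],[1,0,0],[0,-.256,.9667]]);TT=np.array([.07,0,-.0931])
KW=np.array([[362.63,0,315.57],[0,362.63,235.88],[0,0,1]])
def wt(uv,z):
    d=RT@np.linalg.inv(KW)@np.array([uv[0],uv[1],1.]);return TT+d*(z-TT[2])/d[2]
E
python3 - <<'E'
from h import *
np.set_printoptions(precision=4,suppress=True)
im=cv2.imread("pics/wrist9.png")
cv2.imwrite("pics/c9x.png",cv2.resize(im[145:245,255:365],None,fx=7,fy=5.9,interpolation=cv2.INTER_CUBIC))
f=lambda x,y:(245+(x+.5)/4-.5,140+(y+.5)/3.5-.5)
for n,p in dict(back=(272,86),left=(120,210),right=(413,210),hL=(185,95),hR=(358,100),outL=(78,215),outR=(457,215),outB=(272,52)).items(): print(n,wt(f(*p),.154))
for n,p,z in [("jointmid bottom front",(270,302),.109),("joint front corners L",(180,402),.109),("R",(362,402),.109)]: print(n,wt(f(*p),z))
E
```

```text
back [ 0.0542 -0.002   0.154 ]
left [ 0.0303 -0.0281  0.154 ]
right [0.0303 0.0222 0.154 ]
hL [ 0.0525 -0.0166  0.154 ]
hR [0.0516 0.0125 0.154 ]
outL [ 0.0293 -0.0354  0.154 ]
outR [0.0293 0.0298 0.154 ]
outB [ 0.0606 -0.002   0.154 ]
jointmid bottom front [ 0.0224 -0.002   0.109 ]
joint front corners L [ 0.0052 -0.0152  0.109 ]
R [0.0052 0.0114 0.109 ]
```

View pics/c9x.png

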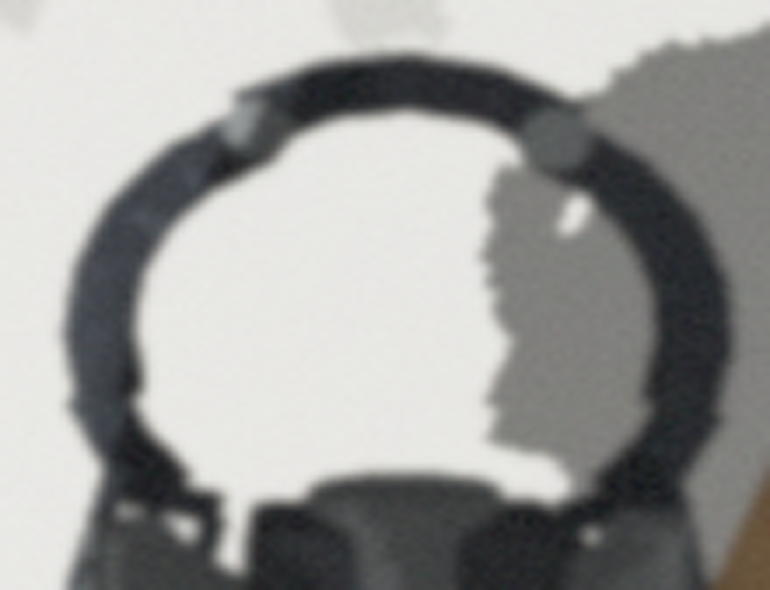

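Opening centre ≈ tool (0.029, -0.003), width ~50 mm. Now I'll carry it above the shaft, correcting the slight tilt, and look through the opening.

```bash
python3 -m creep '[[0,0,0,0.003,-0.01,-0.015,0.352],[-0.005,0,0,0.009,-0.035,-0.035,0.352],[-0.01,0,0,0.016,-0.065,-0.055,0.352],[-0.015,0,0,0.023,-0.095,-0.07,0.352],[-0.02,0,0,0.030,-0.125,-0.082,0.352],[-0.025,0,0,0.038,-0.155,-0.085,0.352],[-0.03,0,0,0.045,-0.185,-0.085,0.352],[-0.03,0,0,0.052,-0.215,-0.085,0.352],[-0.03,0,0,0.060,-0.245,-0.085,0.352],[-0.03,0,0,0.066,-0.270,-0.085,0.352],[-0.03,0,0,0.069,-0.281,-0.085,0.352],[-0.03,0,0,0.0698,-0.285,-0.085,0.352]]'; python3 -m creep '[[0,0,0,0,0,0,0.352],[0,0,0,0,0,0,0.352]]'; python3 look.py 10 wrist,side
python3 - <<'E'
import cv2
im=cv2.imread("pics/wrist10.png");b=cv2.resize(im[120:270,235:395],None,fx=5,fy=4,interpolation=cv2.INTER_CUBIC)
cv2.imwrite("pics/c10w.png",b)
im=cv2.imread("pics/side10.png");b=cv2.resize(im[210:370,250:370],None,fx=5,fy=3.7,interpolation=cv2.INTER_CUBIC)
cv2.imwrite("pics/c10s.png",b)
E
```

```text
clock: 9.95
tool_pos: [0.4679, 0.2392, 0.3274]
orientation: [178.2, 0.1, 20.2]
force: [0.1, -0.0, -2.1]
opening: 0.0312
clock: 10.12
tool_pos: [0.4682, 0.2369, 0.3282]
orientation: [178.2, 0.1, 20.1]
force: [0.5, -0.8, -1.8]
opening: 0.0312
10.2167 [0.4684343  0.23652035 0.32863627] [1.78264453e+02 3.13460329e-02 2.00089863e+01] [-0.20509059 -0.13592985 -1.81131842] 0.03144059984178911
```

View pics/c10w.png

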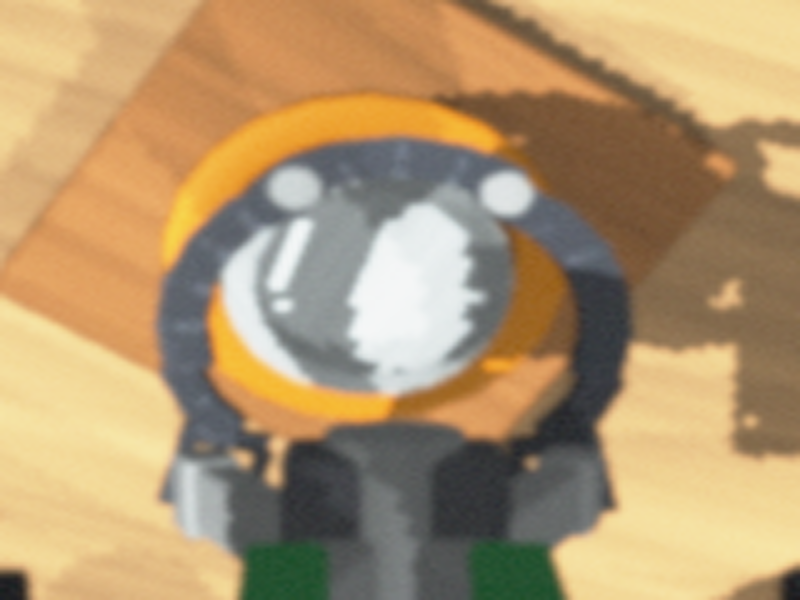

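View pics/c10s.png

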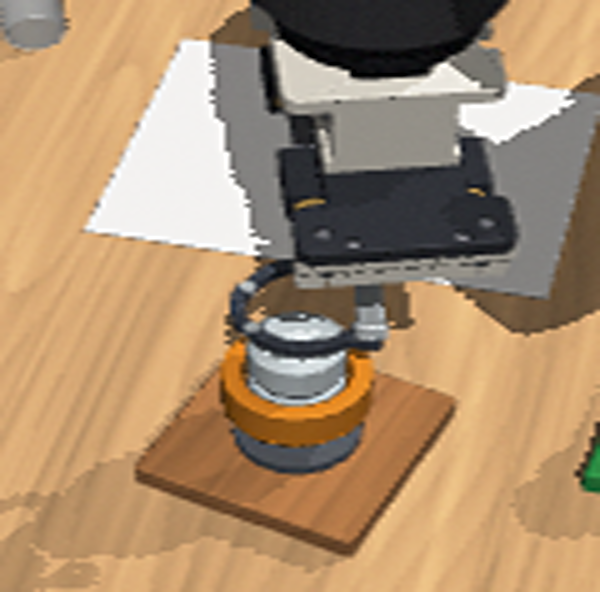

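```bash

python3 - <<'E'
from h import *
np.set_printoptions(precision=4,suppress=True)
im=cv2.imread("pics/wrist10.png")
cv2.imwrite("pics/c10x.png",cv2.resize(im[150:230,265:365],None,fx=8,fy=7.4,interpolation=cv2.INTER_CUBIC))
f=lambda x,y:(235+(x+.5)/5-.5,120+(y+.5)/4-.5)
for n,p,z in [("ringback",(400,180),.154),("ringL",(210,310),.154),("ringR",(576,310),.154),("rimBottom",(372,393),.1905),("rimL",(222,280),.1905),("rimR",(515,280),.1905),("hL",(294,188),.154),("hR",(508,193),.154),
 ("sleeve top far",(345,93),.222),("sleeveL",(163,245),.222)]: print(n,wt(f(*p),z))
E
```

```text
ringback [ 0.054  -0.0006  0.154 ]
ringL [ 0.032  -0.0267  0.154 ]
ringR [0.032  0.0235 0.154 ]
rimBottom [ 0.0098 -0.0052  0.1905]
rimL [ 0.0323 -0.0286  0.1905]
rimR [0.0323 0.0172 0.1905]
hL [ 0.0526 -0.0149  0.154 ]
hR [0.0518 0.0139 0.154 ]
sleeve top far [ 0.0675 -0.0101  0.222 ]
sleeveL [ 0.0357 -0.0418  0.222 ]
```

View pics/c10x.png

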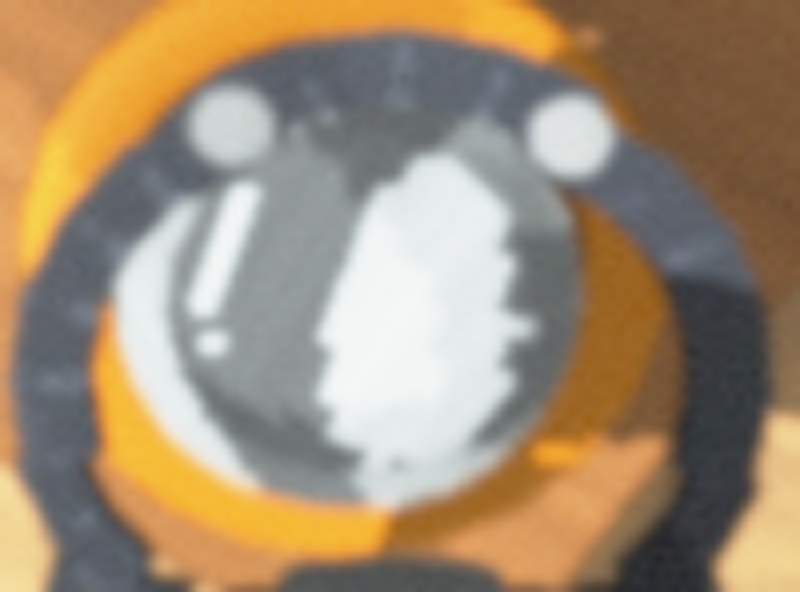

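The shaft sits about 3.5 mm further along tool x and 3 mm along -y from the opening's centre. I'll correct that, lower close to the top and look again.

```bash
python3 -m creep '[[0,0,0,0.0018,-0.0015,0.002,0.352],[0,0,0,0.0035,-0.003,0.006,0.352],[0,0,0,0.0035,-0.0034,0.012,0.352],[0,0,0,0.0035,-0.0036,0.017,0.352],[0,0,0,0.0035,-0.0036,0.018,0.352],[0,0,0,0.0035,-0.0036,0.018,0.352],[0,0,0,0.0035,-0.0036,0.018,0.352]]';  python3 look.py 11 wrist,side
python3 - <<'E'
import cv2
im=cv2.imread("pics/wrist11.png");cv2.imwrite("pics/c11x.png",cv2.resize(im[150:250,260:370],None,fx=7,fy=5.9,interpolation=cv2.INTER_CUBIC))
im=cv2.imread("pics/side11.png");b=cv2.resize(im[260:340,280:360],None,fx=7,fy=7,interpolation=cv2.INTER_CUBIC)
cv2.imwrite("pics/c11s.png",b)
E
```

```text
clock: 10.8
tool_pos: [0.4706, 0.2416, 0.3107]
orientation: [178.3, 0.0, 20.1]
force: [-0.3, -0.5, -0.7]
opening: 0.0311
10.9 [0.47072742 0.24171882 0.31099044] [ 1.78285045e+02 -2.23656583e-02  2.00693934e+01] [-0.40396122  0.40003351 -1.87780742] 0.03125399682529303
```

View pics/c11x.png

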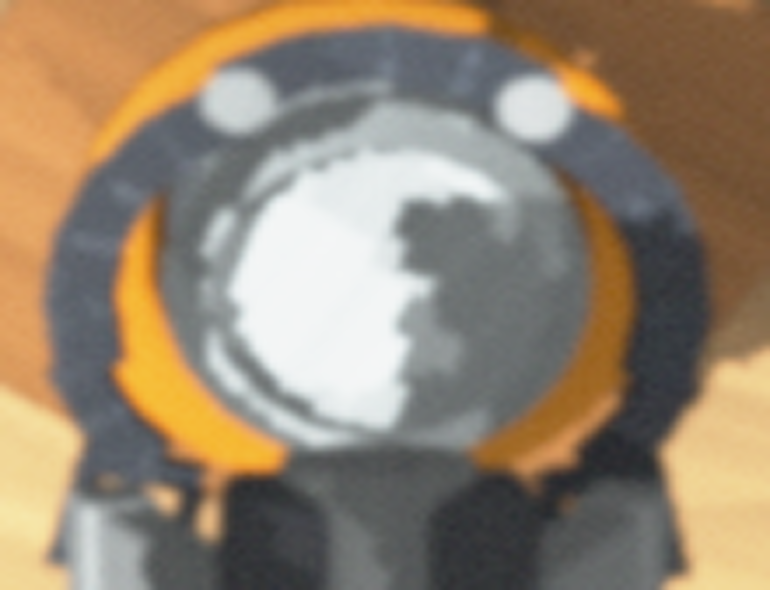

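View pics/c11s.png

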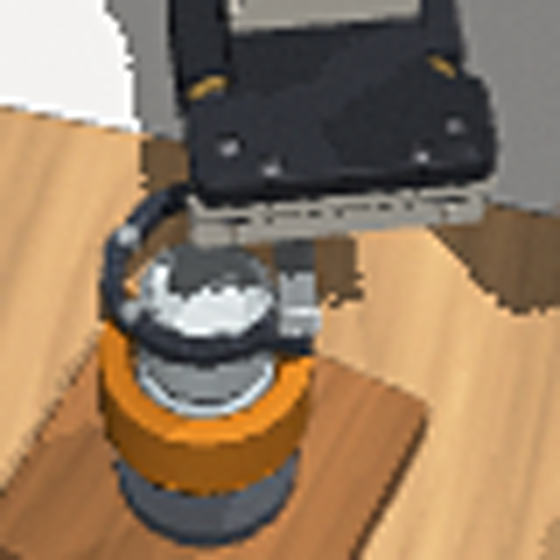

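```bash

python3 - <<'E'
from h import *
from scipy.optimize import least_squares
np.set_printoptions(precision=4,suppress=True)
f=lambda x,y:(260+(x+.5)/7-.5,150+(y+.5)/5.9-.5)
sh=[(160,260),(175,330),(215,395),(275,440),(590,290),(575,350),(530,410),(482,440)]
for z in (.174,.1775,.181):
  P=np.array([wt(f(*p),z)[:2] for p in sh])
  s=least_squares(lambda q:np.linalg.norm(P-q[:2],axis=1)-q[2],[.03,0,.023]);print("shaft",z,s.x,np.abs(s.fun).max())
for n,p in dict(back=(380,86),L=(118,290),R=(635,290)).items():print(n,wt(f(*p),.154))
E
```

```text
shaft 0.174 [ 0.0284 -0.0015  0.0227] 0.0004848020605043024
shaft 0.1775 [ 0.0278 -0.0015  0.023 ] 0.000491154782402102
shaft 0.181 [ 0.0273 -0.0016  0.0233] 0.000497509173433365
back [ 0.0543 -0.0011  0.154 ]
L [ 0.0309 -0.0269  0.154 ]
R [0.0309 0.0238 0.154 ]
```

Nearly centred. Small correction, then lower slowly past the taper, watching the force.

```bash
python3 -m creep '[[0,0,0,-0.0008,0.0004,0.001,0.352],[0,0,0,-0.0008,0.0004,0.003,0.352],[0,0,0,-0.0008,0.0003,0.006,0.352],[0,0,0,-0.0008,0.0002,0.009,0.352],[0,0,0,-0.0008,0.0001,0.012,0.352],[0,0,0,-0.0008,0.0,0.015,0.352],[0,0,0,-0.0008,0.0,0.0165,0.352],[0,0,0,-0.0008,0.0,0.017,0.352]]'; python3 -m creep '[[0,0,0,0,0,0,0.352]]'; python3 look.py 12 wrist,side
python3 - <<'E'
import cv2
im=cv2.imread("pics/wrist12.png");cv2.imwrite("pics/c12x.png",cv2.resize(im[150:250,260:370],None,fx=7,fy=5.9,interpolation=cv2.INTER_CUBIC))
im=cv2.imread("pics/side12.png");b=cv2.resize(im[260:340,280:360],None,fx=7,fy=7,interpolation=cv2.INTER_CUBIC)
cv2.imwrite("pics/c12s.png",b)
E
```

```text
clock: 11.57
tool_pos: [0.47, 0.2408, 0.2933]
orientation: [178.3, 0.0, 20.1]
force: [-1.2, -0.1, -1.5]
opening: 0.0309
clock: 11.65
tool_pos: [0.47, 0.2408, 0.2936]
orientation: [178.3, 0.0, 20.1]
force: [0.1, 1.1, -1.8]
opening: 0.0316
11.75 [0.47011657 0.24093203 0.29386624] [ 1.78281430e+02 -8.98159428e-03  2.00695032e+01] [ 0.57471842  0.59366147 -1.49846434] 0.031459630515303934
```

View pics/c12x.png

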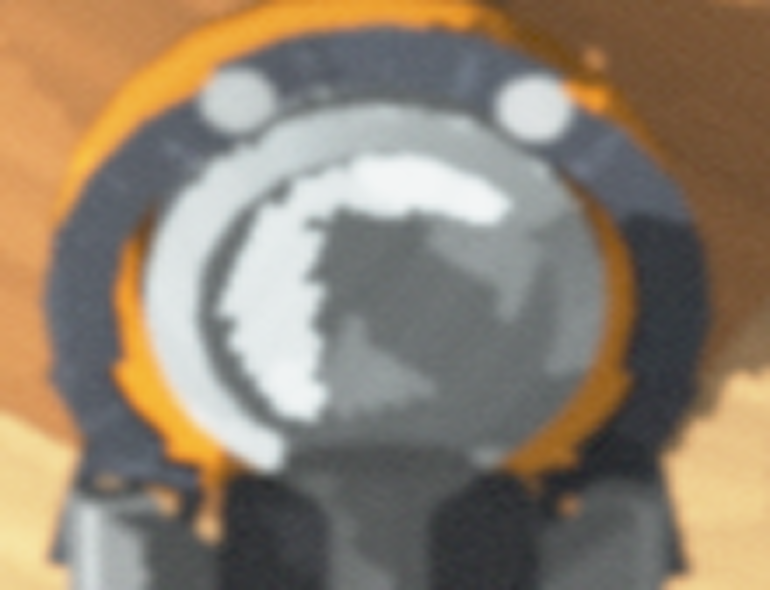

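View pics/c12s.png

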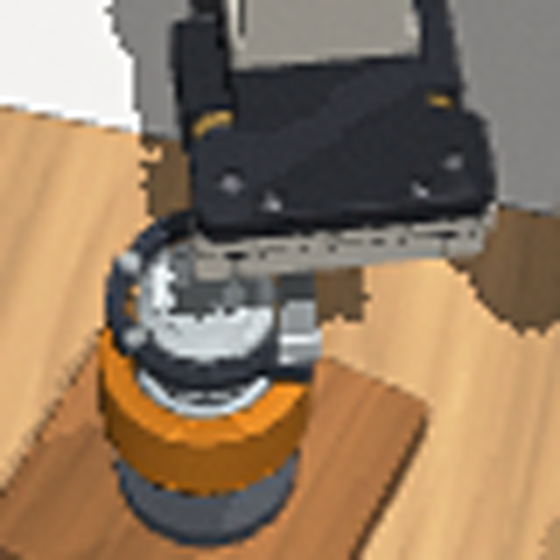

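Clear all round (gap ~2 mm at the back, even at the sides), no force. I'll continue down towards the sleeve.

```bash
python3 -m creep '[[0,0,0,0,-0.0001,0.003,0.352],[0,0,0,0,-0.0002,0.006,0.352],[0,0,0,0,-0.0003,0.009,0.352],[0,0,0,0,-0.0004,0.012,0.352],[0,0,0,0,-0.0005,0.015,0.352],[0,0,0,0,-0.0006,0.018,0.352],[0,0,0,0,-0.0007,0.021,0.352],[0,0,0,0,-0.0007,0.022,0.352]]'; python3 -m creep '[[0,0,0,0,0,0,0.352],[0,0,0,0,0,0,0.352]]'
```

```text
clock: 12.42
tool_pos: [0.4699, 0.2408, 0.2711]
orientation: [178.3, 0.0, 20.1]
force: [0.6, 0.8, -2.0]
opening: 0.0313
clock: 12.58
tool_pos: [0.4701, 0.241, 0.2718]
orientation: [178.3, -0.0, 20.1]
force: [0.5, 0.7, -0.4]
opening: 0.031
```

```bash
python3 look.py 13 wrist,side
python3 - <<'E'
import cv2
im=cv2.imread("pics/wrist13.png");cv2.imwrite("pics/c13x.png",cv2.resize(im[150:250,260:370],None,fx=7,fy=5.9,interpolation=cv2.INTER_CUBIC))
im=cv2.imread("pics/side13.png");b=cv2.resize(im[260:340,280:360],None,fx=7,fy=7,interpolation=cv2.INTER_CUBIC)
cv2.imwrite("pics/c13s.png",b)
E
```

```text
12.6833 [0.47012506 0.24100551 0.27194849] [ 1.78287000e+02 -1.81042966e-02  2.00667204e+01] [ 0.33481868  0.36290203 -0.77387568] 0.030726325331764583
```

View pics/c13x.png

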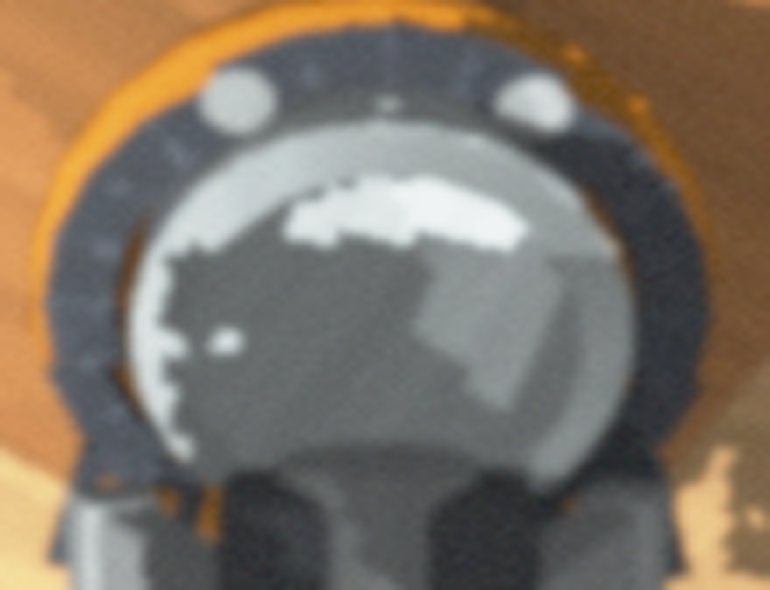

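View pics/c13s.png

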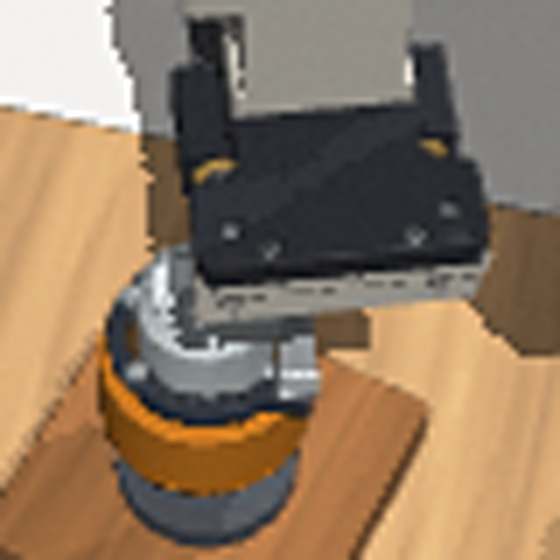

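```bash
python3 -m creep '[[0,0,0,0,0,0.001,0.352],[0,0,0,0,-0.0001,0.002,0.352],[0,0,0,0,-0.0001,0.003,0.352],[0,0,0,0,-0.0001,0.004,0.352],[0,0,0,0,-0.0001,0.004,0.352]]'; for i in 1; do python3 -m creep '[[0,0,0,0,0,0.001,0.352],[0,0,0,0,0,0.001,0.352]]';done;  python3 -m creep '[[0,0,0,0,0,0.001,0.352],[0,0,0,0,0,0.001,0.352]]'
```

```text
clock: 13.1
tool_pos: [0.4699, 0.2408, 0.2675]
orientation: [178.3, 0.0, 20.1]
force: [-0.6, -0.3, -1.8]
opening: 0.0311
clock: 13.27
tool_pos: [0.47, 0.2408, 0.2666]
orientation: [178.3, 0.0, 20.1]
force: [0.9, -0.7, -1.6]
opening: 0.0313
clock: 13.43
tool_pos: [0.4701, 0.2409, 0.2657]
orientation: [178.3, 0.0, 20.1]
force: [0.0, 0.3, -1.2]
opening: 0.0311
```

```bash
python3 -m creep '[[0,0,0,0,0,0.001,0.352],[0,0,0,0,0,0.001,0.352],[0,0,0,0,0,0.001,0.352]]';  python3 -m creep '[[0,0,0,0,0,0.001,0.352],[0,0,0,0,0,0.001,0.352],[0,0,0,0,0,0.001,0.352]]'; python3 -m creep '[[0,0,0,0,0,0,0.352],[0,0,0,0,0,0,0.352]]'
```

```text
clock: 13.68
tool_pos: [0.4702, 0.2409, 0.265]
orientation: [178.3, -0.0, 20.1]
force: [-1.2, -0.3, 1.0]
opening: 0.0309
clock: 13.93
tool_pos: [0.4702, 0.2409, 0.264]
orientation: [178.3, -0.0, 20.1]
force: [-0.0, 0.6, 2.3]
opening: 0.0313
clock: 14.1
tool_pos: [0.4702, 0.2409, 0.2639]
orientation: [178.3, -0.0, 20.1]
force: [-0.8, 0.3, 1.8]
opening: 0.0307
```

Contact at TCP z ≈ 0.265, and now about 3.7 N, so roughly 1.7 mm pressed. I'll press 1.3 mm further.

```bash
python3 -m creep '[[0,0,0,0,0,0.0007,0.352],[0,0,0,0,0,0.0013,0.352],[0,0,0,0,0,0.0013,0.352],[0,0,0,0,0,0.0013,0.352]]'; python3 -m creep '[[0,0,0,0,0,0,0.352]]'; python3 -m creep '[[0,0,0,0,0,0,0.352]]'; python3 look.py 14 side
python3 - <<'E'
import cv2
im=cv2.imread("pics/side14.png");b=cv2.resize(im[260:340,280:360],None,fx=7,fy=7,interpolation=cv2.INTER_CUBIC)
cv2.imwrite("pics/c14s.png",b)
E
```

```text
clock: 14.43
tool_pos: [0.4702, 0.2408, 0.2626]
orientation: [178.3, -0.0, 20.1]
force: [-1.0, 0.5, 3.7]
opening: 0.0311
clock: 14.52
tool_pos: [0.4702, 0.2408, 0.2626]
orientation: [178.3, -0.0, 20.1]
force: [0.2, -0.4, 3.3]
opening: 0.0312
clock: 14.6
tool_pos: [0.4702, 0.2408, 0.2626]
orientation: [178.3, -0.0, 20.1]
force: [-0.4, 1.2, 3.4]
opening: 0.0312
14.65 [0.4701389  0.24080884 0.26255983] [ 1.78284844e+02 -1.17905505e-02  2.00676259e+01] [-0.12295846  1.1071332   3.61872181] 0.031172599993106377
```

View pics/c14s.png

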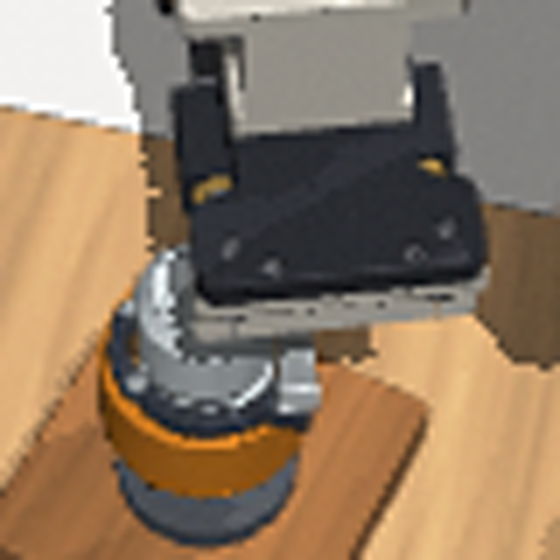

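About 5 N total, so ~3 mm pressed and level with the groove. I'll open the handles gradually.

```bash
python3 -m creep '[[0,0,0,0,0,0.0001,0.38],[0,0,0,0,0,0.0002,0.41],[0,0,0,0,0,0.0004,0.44],[0,0,0,0,0,0.0005,0.47],[0,0,0,0,0,0.0005,0.50],[0,0,0,0,0,0.0005,0.50],[0,0,0,0,0,0.0005,0.50]]'; python3 look.py 15 wrist,side
python3 - <<'E'
import cv2
im=cv2.imread("pics/wrist15.png");cv2.imwrite("pics/c15x.png",cv2.resize(im[150:310,240:390],None,fx=5,fy=3.7,interpolation=cv2.INTER_CUBIC))
im=cv2.imread("pics/side15.png");b=cv2.resize(im[260:340,280:360],None,fx=7,fy=7,interpolation=cv2.INTER_CUBIC)
cv2.imwrite("pics/c15s.png",b)
E
```

```text
clock: 15.23
tool_pos: [0.4701, 0.2409, 0.262]
orientation: [178.3, -0.0, 20.1]
force: [0.1, 1.0, 3.2]
opening: 0.0439
15.3333 [0.47012056 0.24082987 0.26199519] [ 1.78287610e+02 -7.98271729e-03  2.00672592e+01] [-0.95150105  0.19335433  4.31828469] 0.04402089105878791
```

View pics/c15x.png

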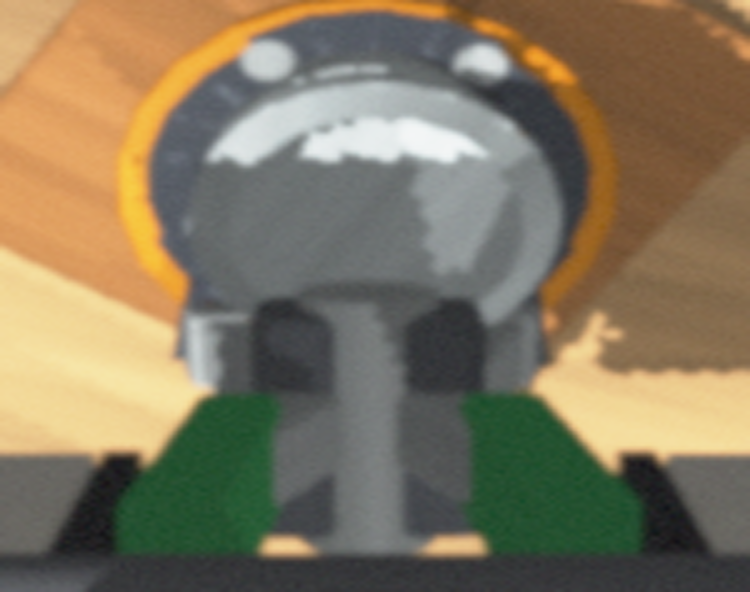

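View pics/c15s.png

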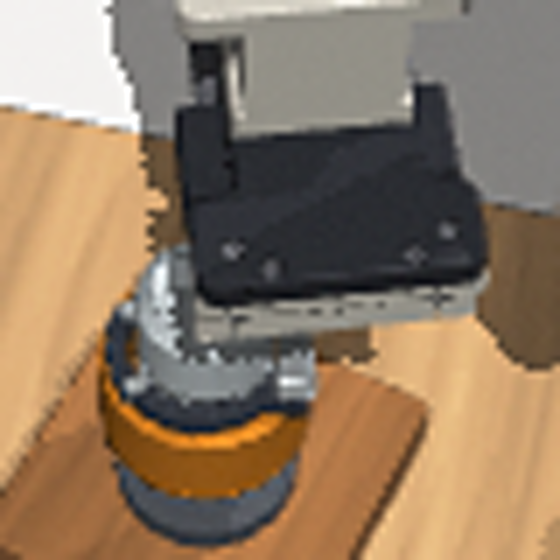

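```bash
python3 -m creep '[[0,0,0,0,0,0.0,0.53],[0,0,0,0,0,0.000,0.56],[0,0,0,0,0,0.000,0.59],[0,0,0,0,0,0.000,0.62],[0,0,0,0,0,0.000,0.65],[0,0,0,0,0,0.000,0.68],[0,0,0,0,0,0.000,0.70],[0,0,0,0,0,0,0.71],[0,0,0,0,0,0,0.71]]'; python3 look.py 16 wrist,side
python3 - <<'E'
import cv2
im=cv2.imread("pics/wrist16.png");cv2.imwrite("pics/c16x.png",cv2.resize(im[150:310,240:390],None,fx=5,fy=3.7,interpolation=cv2.INTER_CUBIC))
im=cv2.imread("pics/side16.png");b=cv2.resize(im[260:340,280:360],None,fx=7,fy=7,interpolation=cv2.INTER_CUBIC)
cv2.imwrite("pics/c16s.png",b)
E
```

```text
clock: 16.08
tool_pos: [0.4697, 0.2405, 0.2614]
orientation: [178.3, 0.1, 20.1]
force: [0.2, 1.4, -0.9]
opening: 0.0623
16.1833 [0.4698026  0.24048585 0.26144628] [1.78266379e+02 6.29641233e-02 2.00475399e+01] [-0.46360874  0.69263363 -1.64537135] 0.06253187032929157
```

View pics/c16x.png

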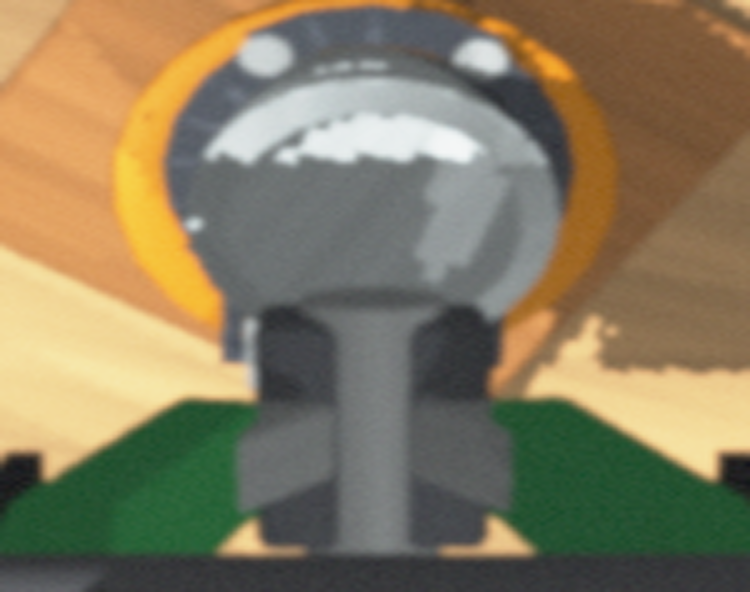

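View pics/c16s.png

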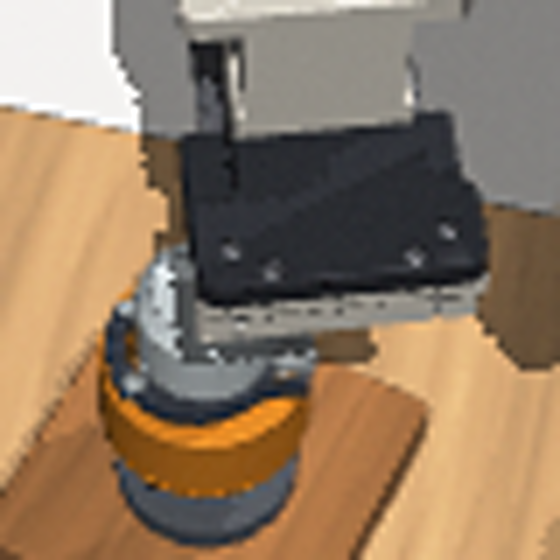

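The ring's outer width is now ~56.6 mm, so it has closed into the groove, and the force is back to zero. I'll withdraw the pins slowly straight up.

```bash
python3 -m creep '[[0,0,0,0,0,-0.001,0.71],[0,0,0,0,0.0001,-0.002,0.71],[0,0,0,0,0.0001,-0.003,0.71],[0,0,0,0,0.0001,-0.004,0.71]]'; python3 -m creep '[[0,0,0,0,0.0001,-0.002,0.71],[0,0,0,0,0.0001,-0.004,0.71],[0,0,0,0,0.0002,-0.006,0.71],[0,0,0,0,0.0003,-0.010,0.71],[0,0,0,0,0.0004,-0.012,0.71],[0,0,0,0,0.0004,-0.012,0.71]]'; python3 look.py 17 wrist,side
python3 - <<'E'
import cv2
im=cv2.imread("pics/wrist17.png");cv2.imwrite("pics/c17x.png",cv2.resize(im[150:310,240:390],None,fx=5,fy=3.7,interpolation=cv2.INTER_CUBIC))
im=cv2.imread("pics/side17.png");b=cv2.resize(im[260:340,280:360],None,fx=7,fy=7,interpolation=cv2.INTER_CUBIC)
cv2.imwrite("pics/c17s.png",b)
E
```

```text
clock: 16.52
tool_pos: [0.4701, 0.2407, 0.266]
orientation: [178.3, 0.0, 20.1]
force: [0.5, -0.3, -0.2]
opening: 0.0623
clock: 17.02
tool_pos: [0.4704, 0.2409, 0.2787]
orientation: [178.3, -0.1, 20.1]
force: [0.0, 0.6, 0.7]
opening: 0.0625
17.1167 [0.47012914 0.24078044 0.27815735] [ 1.78293154e+02 -2.01422784e-02  2.00683012e+01] [-0.54531584  0.40899761 -1.40339704] 0.062251531690081296
```

View pics/c17x.png

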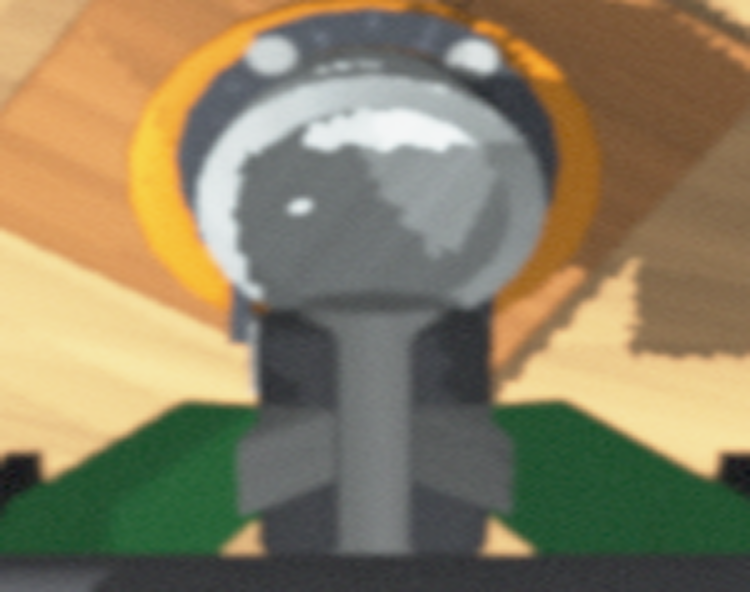

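View pics/c17s.png

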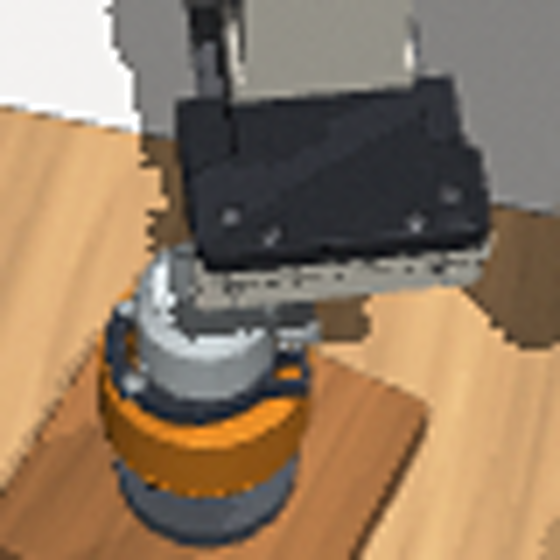

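The ring stays with the sleeve in the groove, and the pins are out. I'll rise clear, remove the tool tilt, and check.

```bash
python3 -m creep '[[0,0,0,0,0.0003,-0.01,0.71],[0,0,0,0,0.0006,-0.02,0.71],[0,0,0,0,0.001,-0.033,0.71],[0,0,0,0,0.0014,-0.047,0.71],[0.015,0,0,0,0.002,-0.060,0.71],[0.03,0,0,0,0.002,-0.067,0.71],[0.03,0,0,0,0.002,-0.067,0.71],[0.03,0,0,0,0.002,-0.067,0.71]]'; python3 look.py 18 wrist,side
python3 - <<'E'
import cv2
im=cv2.imread("pics/wrist18.png");cv2.imwrite("pics/c18x.png",cv2.resize(im[130:290,235:395],None,fx=4.8,fy=3.7,interpolation=cv2.INTER_CUBIC))
im=cv2.imread("pics/side18.png");b=cv2.resize(im[235:335,270:370],None,fx=6,fy=6,interpolation=cv2.INTER_CUBIC)
cv2.imwrite("pics/c18s.png",b)
E
```

```text
clock: 17.78
tool_pos: [0.4702, 0.2407, 0.3455]
orientation: [-180.0, -0.1, 20.0]
force: [0.1, 1.0, -1.8]
opening: 0.0626
17.8833 [0.46985397 0.24046437 0.34433298] [1.79973267e+02 5.80737844e-02 2.00475277e+01] [-0.28790439  0.32829555 -1.13133378] 0.06228283778270688
```

View pics/c18x.png

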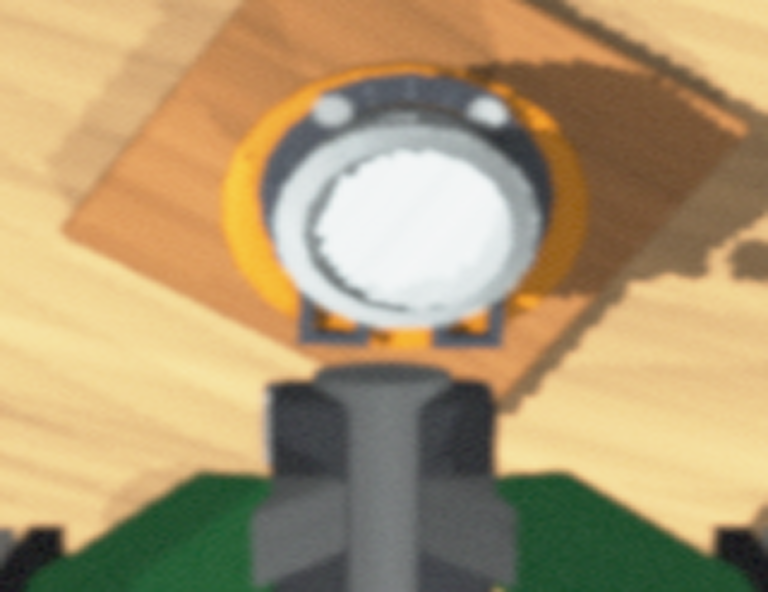

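View pics/c18s.png

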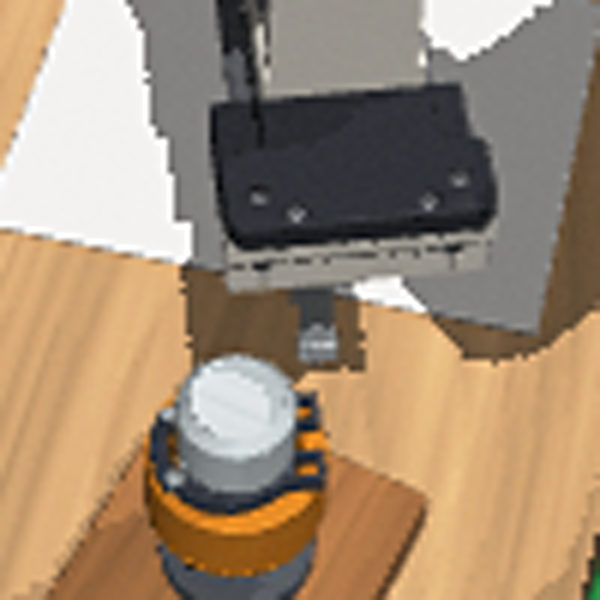

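The ring is closed in the groove, eyes together and level with the sleeve. Carrying the pliers back to the block.

```bash
python3 -m creep '[[0,0,0.03,-0.003,0.012,0,0.71],[0,0,0.09,-0.010,0.037,0,0.71],[0,0,0.15,-0.019,0.070,0,0.71],[0,0,0.21,-0.028,0.105,0,0.71],[0,0,0.28,-0.038,0.140,0,0.71],[0,0,0.35,-0.047,0.175,0,0.71],[0,0,0.42,-0.056,0.210,0.005,0.71],[0,0,0.49,-0.066,0.245,0.01,0.71],[0,0,0.56,-0.075,0.280,0.015,0.71],[0,0,0.62,-0.085,0.315,0.02,0.71],[0,0,0.66,-0.094,0.350,0.025,0.71],[0,0,0.682,-0.103,0.385,0.03,0.71]]'; python3 -m creep '[[0,0,0,0,0,0,0.71]]'
```

```text
clock: 18.88
tool_pos: [0.5046, -0.1584, 0.3143]
orientation: [180.0, 0.0, -19.2]
force: [0.7, 0.4, -0.4]
opening: 0.0622
clock: 18.97
tool_pos: [0.5044, -0.1612, 0.3129]
orientation: [179.9, 0.2, -19.4]
force: [0.1, 1.5, -0.7]
opening: 0.0625
```

```bash
python3 -m creep '[[0,0,0,0.009,0.020,0.007,0.71],[0,0,0,0.022,0.045,0.015,0.71],[0,0,0,0.034,0.072,0.025,0.71],[0,0,0,0.042,0.092,0.031,0.71],[0,0,0,0.0437,0.0971,0.033,0.71],[0,0,0,0.0437,0.0971,0.033,0.71],[0,0,0,0.0437,0.0971,0.033,0.71],[0,0,0,0.0437,0.0971,0.033,0.71]]'; python3 look.py 19 wrist,side,top
python3 - <<'E'
import cv2
im=cv2.imread("pics/wrist19.png");cv2.imwrite("pics/c19x.png",cv2.resize(im[145:305,235:395],None,fx=4.8,fy=3.7,interpolation=cv2.INTER_CUBIC))
im=cv2.imread("pics/side19.png");b=cv2.resize(im[130:210,300:380],None,fx=7,fy=7,interpolation=cv2.INTER_CUBIC)
cv2.imwrite("pics/c19s.png",b)
E
```

```text
clock: 19.63
tool_pos: [0.515, -0.2617, 0.2822]
orientation: [-180.0, -0.0, -19.0]
force: [0.1, 0.6, -0.1]
opening: 0.0626
19.7833 [ 0.51532458 -0.26143837  0.28257792] [-1.79990272e+02 -5.13232468e-02 -1.89433045e+01] [ 0.65596364  0.31271452 -1.09977052] 0.06230327745440871
```

View pics/c19x.png

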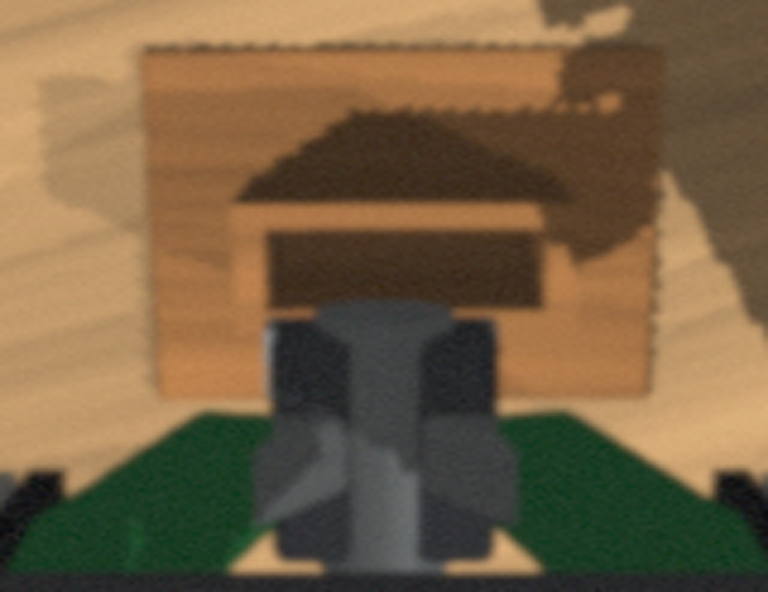

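View pics/c19s.png

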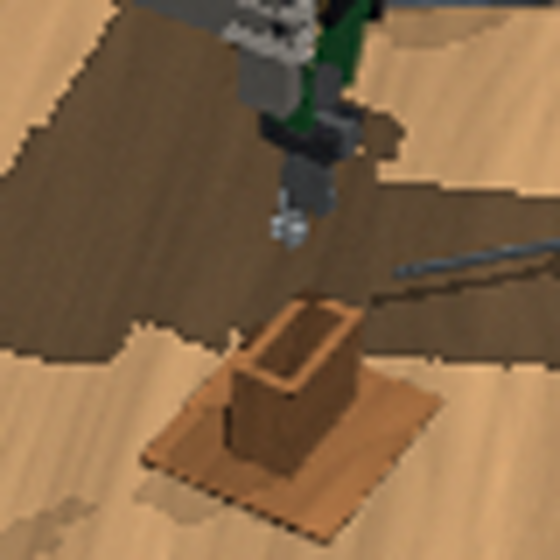

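```bash

python3 - <<'E'
from h import *
import pickle
a=cv2.imread("pics/wrist3.png") if False else cv2.imread("pics/w3.png");b=cv2.imread("pics/wrist19.png")
for n,im,c in(("w3",a,(296,304)),("w19",b,(296,304)),("w3",a,(326,332)),("w19",b,(330,336))):
    print(n,c,[int(v) for v in im[180:235,c[0]:c[1]].mean((1,2))])
for n,im in(("w3",a),("w19",b)): print(n,[int(v) for v in im[212:220,270:365].mean((0,2))])
E
```

```text
w3 (296, 304) [77, 72, 65, 56, 50, 49, 49, 49, 49, 47, 47, 47, 47, 46, 44, 46, 46, 45, 50, 69, 98, 116, 121, 123, 122, 119, 106, 85, 65, 55, 53, 53, 53, 53, 51, 49, 49, 49, 46, 46, 44, 44, 44, 47, 48, 46, 48, 57, 73, 83, 77, 59, 46, 42, 41]
w19 (296, 304) [93, 90, 78, 67, 60, 56, 55, 50, 49, 49, 45, 47, 46, 46, 44, 47, 46, 46, 50, 70, 98, 116, 121, 122, 122, 116, 103, 81, 61, 53, 53, 53, 52, 52, 51, 50, 46, 48, 46, 45, 45, 43, 44, 45, 47, 47, 48, 55, 70, 79, 75, 62, 50, 46, 43]
w3 (326, 332) [63, 60, 56, 54, 51, 48, 49, 48, 49, 48, 47, 49, 48, 47, 45, 47, 44, 46, 54, 75, 101, 116, 121, 121, 121, 116, 101, 79, 60, 55, 54, 52, 52, 50, 50, 48, 47, 49, 46, 47, 45, 47, 45, 46, 46, 48, 50, 57, 66, 69, 67, 62, 58, 56, 52]
w19 (330, 336) [62, 62, 58, 55, 51, 49, 47, 49, 49, 48, 46, 47, 46, 47, 45, 44, 45, 46, 53, 74, 99, 116, 120, 121, 121, 115, 101, 77, 59, 53, 52, 52, 51, 48, 50, 48, 50, 47, 45, 46, 43, 45, 45, 47, 45, 46, 49, 56, 78, 92, 85, 63, 43, 36, 35]
w3 [113, 112, 112, 110, 108, 107, 105, 106, 104, 107, 115, 123, 125, 126, 126, 124, 114, 87, 60, 49, 45, 48, 48, 49, 49, 51, 50, 49, 50, 49, 50, 50, 49, 49, 50, 49, 50, 48, 50, 48, 48, 49, 48, 49, 48, 50, 48, 49, 47, 48, 48, 49, 47, 48, 48, 48, 48, 48, 49, 48, 49, 50, 49, 48, 47, 49, 48, 48, 49, 48, 48, 46, 53, 69, 91, 113, 122, 124, 124, 123, 117, 104, 93, 91, 93, 94, 97, 100, 104, 109, 112, 114, 115, 114, 114]
w19 [114, 112, 113, 113, 112, 110, 109, 109, 107, 106, 105, 105, 106, 114, 121, 125, 125, 125, 124, 114, 90, 64, 51, 46, 49, 49, 49, 48, 49, 49, 48, 48, 49, 49, 50, 49, 49, 49, 49, 50, 48, 49, 49, 49, 49, 49, 49, 48, 48, 50, 49, 48, 48, 49, 48, 49, 49, 49, 49, 48, 48, 48, 48, 48, 49, 48, 49, 48, 50, 48, 47, 49, 49, 48, 47, 50, 57, 72, 93, 112, 121, 123, 121, 110, 95, 87, 87, 91, 94, 97, 99, 103, 107, 112, 114]
```

The pocket's rows match the pick-up picture, and the columns are off by 3.3 px, so I'll shift 3 mm along tool y. Then lower in with force checks.

```bash
python3 -m creep '[[0,0,0,0,0.0015,0.008,0.71],[0,0,0,0,0.003,0.022,0.71],[0,0,0,0,0.003,0.040,0.71],[0,0,0,0,0.003,0.052,0.71],[0,0,0,0,0.003,0.056,0.71],[0,0,0,0,0.003,0.056,0.71],[0,0,0,0,0.003,0.056,0.71]]'; python3 -m creep '[[0,0,0,0,0,0.005,0.71],[0,0,0,0,0,0.010,0.71],[0,0,0,0,0,0.015,0.71],[0,0,0,0,0,0.018,0.71]]'; python3 look.py 20 wrist,side
python3 - <<'E'
import cv2
im=cv2.imread("pics/wrist20.png");cv2.imwrite("pics/c20x.png",cv2.resize(im[145:305,235:395],None,fx=4.8,fy=3.7,interpolation=cv2.INTER_CUBIC))
im=cv2.imread("pics/side20.png");b=cv2.resize(im[130:210,300:380],None,fx=7,fy=7,interpolation=cv2.INTER_CUBIC)
cv2.imwrite("pics/c20s.png",b)
E
```

```text
clock: 20.37
tool_pos: [0.5144, -0.265, 0.2263]
orientation: [180.0, -0.0, -19.0]
force: [0.0, -0.8, -1.2]
opening: 0.0625
clock: 20.7
tool_pos: [0.5139, -0.265, 0.2074]
orientation: [-180.0, 0.0, -19.0]
force: [0.7, 0.4, -1.4]
opening: 0.0625
20.8 [ 0.5137727  -0.26503098  0.2072556 ] [ 1.79994147e+02  7.15487948e-02 -1.90162060e+01] [ 0.01186857  0.82874711 -1.21402069] 0.06252923178138838
```

View pics/c20x.png

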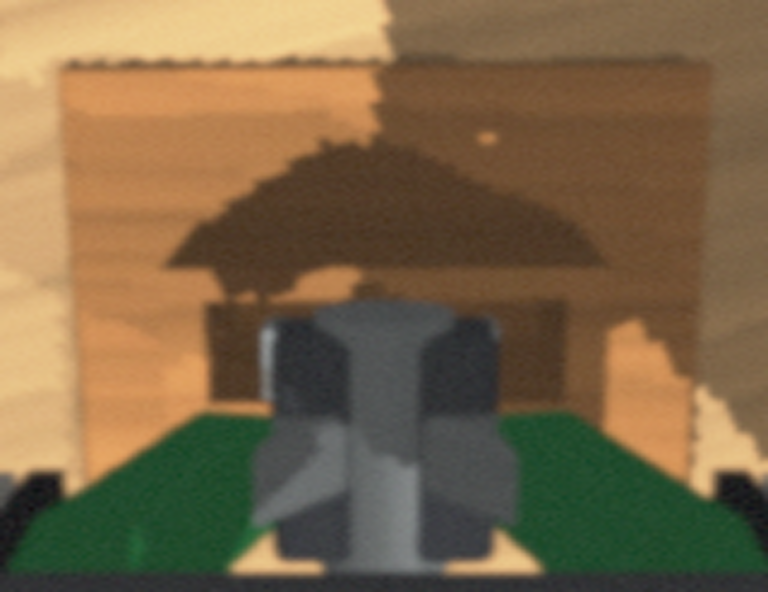

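View pics/c20s.png

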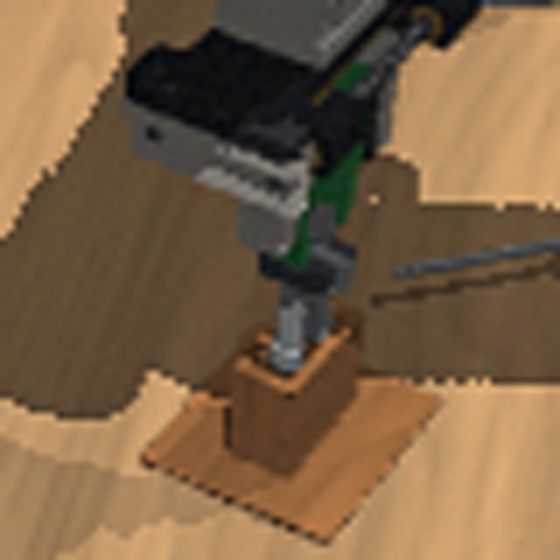

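Tips are inside the pocket with no force. Lower on.

```bash
python3 -m creep '[[0,0,0,0,0,0.005,0.71],[0,0,0,0,0,0.012,0.71],[0,0,0,0,0,0.020,0.71],[0,0,0,0,0,0.028,0.71],[0,0,0,0,0,0.034,0.71],[0,0,0,0,0,0.037,0.71],[0,0,0,0,0,0.037,0.71]]'; python3 -m creep '[[0,0,0,0,0,0.001,0.71],[0,0,0,0,0,0.002,0.71],[0,0,0,0,0,0.002,0.71]]'
```

```text
clock: 21.38
tool_pos: [0.5137, -0.265, 0.1698]
orientation: [180.0, 0.1, -19.0]
force: [-0.1, 0.6, -1.4]
opening: 0.0623
clock: 21.63
tool_pos: [0.5143, -0.2651, 0.1692]
orientation: [-180.0, -0.0, -19.0]
force: [-0.7, -0.0, -1.0]
opening: 0.0622
```

```bash
python3 -m creep '[[0,0,0,0,0,0.001,0.71],[0,0,0,0,0,0.002,0.71],[0,0,0,0,0,0.002,0.71]]'; python3 -m creep '[[0,0,0,0,0,0.001,0.71],[0,0,0,0,0,0.0015,0.71],[0,0,0,0,0,0.0015,0.71]]'; python3 look.py 21 wrist,side
python3 - <<'E'
import cv2
im=cv2.imread("pics/side21.png");b=cv2.resize(im[130:210,300:380],None,fx=7,fy=7,interpolation=cv2.INTER_CUBIC)
cv2.imwrite("pics/c21s.png",b)
E
```

```text
clock: 21.88
tool_pos: [0.5141, -0.2651, 0.167]
orientation: [-180.0, 0.0, -19.0]
force: [-0.4, 0.5, -1.2]
opening: 0.0622
clock: 22.13
tool_pos: [0.5145, -0.2652, 0.1661]
orientation: [180.0, -0.1, -19.0]
force: [-0.4, 0.7, 4.5]
opening: 0.0622
22.2333 [ 0.51439409 -0.26518157  0.16607851] [ 1.79996331e+02 -4.62060705e-02 -1.89962095e+01] [-0.92334412  0.57721047  5.0078974 ] 0.06254097772089282
```

View pics/c21s.png

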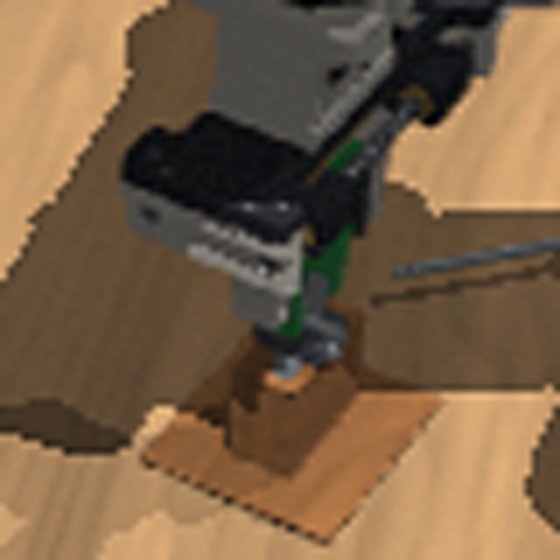

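Contact at TCP z 0.166, the same height as at pick-up, so the joint block is on the rim. Release and rise.

```bash
python3 -m creep '[[0,0,0,0,0,-0.0005,0.73],[0,0,0,0,0,-0.0005,0.76],[0,0,0,0,0,-0.0005,0.82],[0,0,0,0,0,-0.0005,0.9],[0,0,0,0,0,-0.0005,1],[0,0,0,0,0,-0.0005,1],[0,0,0,0,0,-0.0005,1],[0,0,0,0,0,-0.0005,1]]'; python3 -m creep '[[0,0,0,0,0,-0.005,1],[0,0,0,0,0,-0.015,1],[0,0,0,0,0,-0.035,1],[0,0,0,0,0,-0.06,1],[0,0,0,0,0,-0.09,1],[0,0,0,0,0,-0.12,1],[0,0,0,0,0,-0.15,1],[0,0,0,0,0,-0.16,1],[0,0,0,0,0,-0.16,1],[0,0,0,0,0,-0.16,1]]'; python3 look.py 22 wrist,side
python3 - <<'E'
import cv2,numpy as np
im=cv2.imread("pics/side22.png");a=cv2.resize(im[120:200,300:380],None,fx=5,fy=5,interpolation=cv2.INTER_CUBIC)
b=cv2.resize(im[280:360,270:350],None,fx=5,fy=5,interpolation=cv2.INTER_CUBIC)
cv2.imwrite("pics/c22s.png",np.hstack([a,b]))
E
```

```text
clock: 22.9
tool_pos: [0.5142, -0.2651, 0.166]
orientation: [180.0, -0.0, -19.0]
force: [-0.0, 0.7, 1.0]
opening: 0.0873
clock: 23.73
tool_pos: [0.5141, -0.265, 0.3271]
orientation: [-180.0, -0.1, -19.0]
force: [-0.5, -0.2, 0.1]
opening: 0.0875
23.8333 [ 0.51358149 -0.2648963   0.32514984] [-1.79990924e+02  8.59152842e-02 -1.90195937e+01] [ 0.04453182 -0.12246688  0.43668839] 0.08770402375656458
```

View pics/c22s.png

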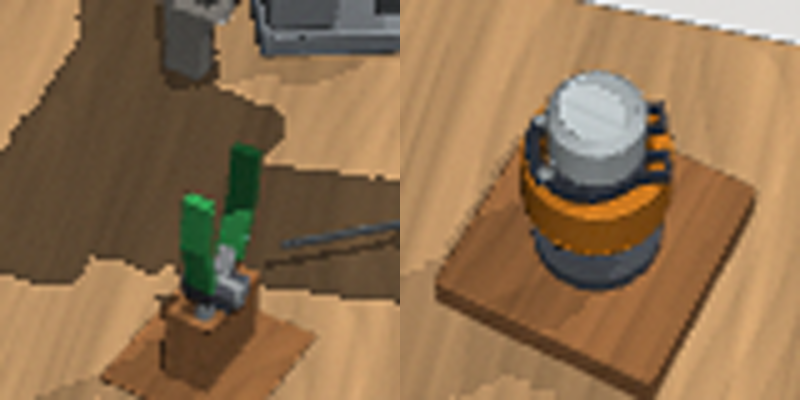

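View pics/wrist22.png

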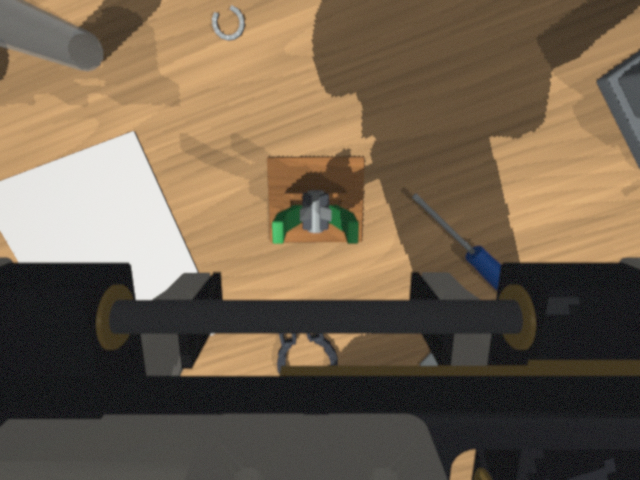

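The pliers stand upright in the block, handles at (278,230) and (352,230) in the wrist view. The ring sits closed on the shaft; its eye spacing of ~25.6 mm rules out being caught. Handing in.

```bash
python3 -c "
from plant import ctrl
print(ctrl.get_obs()['clock']);print(ctrl.close_job())"
```

```text
23.8333
the job is handed in; nothing more can be done
None
```

The retaining ring is closed in the shaft's groove, the pliers are upright in their block, and the job was handed in at 23.8 s of the 64 s. Handing in reports no verdict.

**What I did**
- I took the pliers from the block, fitted the pins in the eyes of the ring on the white board, and spread it to 31 mm handle width.
- I centred the opening over the shaft using the wrist camera, with a gap of about 2 mm at the back and even sides. I felt the sleeve at TCP z 0.265 and pressed about 3 mm, at roughly 5 N.
- I let the ring close, withdrew the pins without measurable force, and set the pliers back until the joint met the rim at the pick-up height.

**Last checks**
- **Ring:** it sits on the sleeve, level by eye. The outside measures about 56.6 mm and the eye spacing about 25.6 mm against 24 mm when closed, so it is not caught on the full shaft. I did not measure its final offset from the shaft axis or its height in numbers.
- **Pliers:** they look upright and seated in both views. The gripper was open and clear of everything.
- **Other things:** nothing in the last views looked moved, but I did not measure each item.

**What disagreed along the way**
- Squeezing the handles pushed the gripper up with as much as 16 N and tilted the pliers about 2°. I relieved the force and corrected the tilt before lowering.
- Estimates of the ring's turn on the board varied from about -1° to +4° between views, so I turned 1°. The final fit was centred by camera instead.

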